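Chock the rinsed flasks on the tilting drip tray

TASK

First lower the tilting drip tray by the door fully down by its handle, then lay every flask from the wooden rack on its side in the lane of its own colour, centred between that lane's two side stops, and push one wedge chock, thin edge first and in the middle of the lane, up against the flask's robot-side flank (the low side once the tray is up) so that it is kept close to the back fence. When all the flasks there are chocked, lift the tray by its handle fully up so that it drains: the flasks must stay where they were chocked; leave the other things on the bench alone.

Things in the scene. Friction and masses are not known exactly. Their poses are not given: they have to be found in the camera images.
- tray (a joint): tilt of the tray's deck: 0 = fully down (the deck then leans 0.035 rad away from the robot, so a flask set in a lane rolls gently back to the fence), grows as the back edge is lifted, 0.235 = fully up on its stop, front (robot-side) edge low. The hinge lies along the front edge; it is stiff and stays where it is left; 8 to 15 N at the handle moves it.
- handle (a point): middle of the tray's handle: a steel bar 12 mm thick, 100 mm long along y, fixed to the deck 40 mm beyond the fence face (x) and 45 mm above the deck. Turns with the deck, axes as the lanes'. The hinge axis is 190 mm towards -x and 45 mm towards -z from here. 26 mm free between bar and fence.
- lane_blue (a point): deck surface, mid-line of the blue-striped lane (first lane, at +y; 116 mm pitch), under the axis of a flask touching the fence. Turns with the deck: x up to the fence, y across, z square to it. Fence face x +25 mm, 22 high; front lip x -125 mm, 8 high; side stops 14 high, x -65 to +25, inner faces y -55 and +55: a centred flask has 10 mm free at each end.
- lane_green (a point): deck surface, mid-line of the green-striped lane (middle lane; 116 mm pitch), under the axis of a flask touching the fence. Turns with the deck: x up to the fence, y across, z square to it. Fence face x +25 mm, 22 high; front lip x -125 mm, 8 high; side stops 14 high, x -65 to +25, inner faces y -55 and +55: a centred flask has 10 mm free at each end.
- lane_orange (a point): deck surface, mid-line of the orange-striped lane (last lane, at -y; 116 mm pitch), under the axis of a flask touching the fence. Turns with the deck: x up to the fence, y across, z square to it. Fence face x +25 mm, 22 high; front lip x -125 mm, 8 high; side stops 14 high, x -65 to +25, inner faces y -55 and +55: a centred flask has 10 mm free at each end.
- flask_blue_center (a point): centre of the steel flask, blue band, lying: 50 mm thick, 90 mm long along its y axis (the last 16 mm at +y are a black cap 38 mm thick), 0.10 to 0.21 kg, rolls freely. Starts in a cradle of the flat wooden rack, underside 8 mm above the bench, flasks parallel 88 mm apart, low ribs only near their ends. None if absent.
- flask_green_center (a point): centre of the steel flask, green band, lying: 50 mm thick, 90 mm long along its y axis (the last 16 mm at +y are a black cap 38 mm thick), 0.10 to 0.21 kg, rolls freely. Starts in a cradle of the flat wooden rack, underside 8 mm above the bench, flasks parallel 88 mm apart, low ribs only near their ends. None if absent.
- flask_orange_center (a point): centre of the steel flask, orange band, lying: 50 mm thick, 90 mm long along its y axis (the last 16 mm at +y are a black cap 38 mm thick), 0.10 to 0.21 kg, rolls freely. Starts in a cradle of the flat wooden rack, underside 8 mm above the bench, flasks parallel 88 mm apart, low ribs only near their ends. None if absent.
- wedge_1_center (a point): centre (half-way up) of a yellow wedge chock, 60 mm long (x), 40 wide (y), 34 high, 0.1 kg, all three alike, flat on the bench at the start. Thin edge (toe) at x = +30 mm; a 45 degree face rises to the flat top, which spans x -4 to -30 mm; other sides upright. Toe against a flask that touches the fence, its centre is 41 mm down the deck (-x) from the lane point.
- wedge_2_center (a point): centre (half-way up) of a yellow wedge chock, 60 mm long (x), 40 wide (y), 34 high, 0.1 kg, all three alike, flat on the bench at the start. Thin edge (toe) at x = +30 mm; a 45 degree face rises to the flat top, which spans x -4 to -30 mm; other sides upright. Toe against a flask that touches the fence, its centre is 41 mm down the deck (-x) from the lane point.
- wedge_3_center (a point): centre (half-way up) of a yellow wedge chock, 60 mm long (x), 40 wide (y), 34 high, 0.1 kg, all three alike, flat on the bench at the start. Thin edge (toe) at x = +30 mm; a 45 degree face rises to the flat top, which spans x -4 to -30 mm; other sides upright. Toe against a flask that touches the fence, its centre is 41 mm down the deck (-x) from the lane point.
- egg_holder: bystander: white ceramic egg-shaped key holder, 100 mm tall, behind the tray; origin under its centre. Leave it where it is.
- shoe_horn: bystander: chrome shoe horn, 185 mm long, lying flat near the robot; origin on the underside near its middle. Leave it where it is.
- cycling_clip_1: bystander: grey plastic cycling clip, an open ring 65 mm across and 18 mm high; origin under its centre. Leave it where it is.
- cycling_clip_2: bystander: the other cycling clip, the same. Leave it where it is.
- shoe_brush: bystander: shoe brush lying at the right; origin on its underside. Leave it where it is.
- polish_tin: bystander: flat red polish tin, 72 mm across, 30 mm high; origin under its centre. Leave it where it is.
Mind the look-alikes: they are no part of the job. Leave any turquoise look-alike of the part that bears wedge_2_center alone. What is shaped like the part that bears flask_blue_center but turquoise is not meant.

How it is judged (in metres and radians):
On the way, in this order (a step that is already met when the one before it is completed fails the run):
1. the tray is lowered fully (value of joint tray below 0.025 rad), for 0.2 s.
2. with the tray down, every flask lies centred in the lane of its colour near the fence with a chock against its robot-side flank (value of joint tray below 0.04 rad and x of flask_blue_center in the frame of lane_blue between -0.012 and 0.006 m and y of flask_blue_center in the frame of lane_blue between -0.007 and 0.007 m and z of flask_blue_center in the frame of lane_blue between 0.018 and 0.034 m and ((x of flask_blue_center in the frame of wedge_1_center between 0.032 and 0.049 m and y of flask_blue_center in the frame of wedge_1_center between -0.015 and 0.015 m and z of flask_blue_center in the frame of wedge_1_center between -0.002 and 0.016 m and angle between the y axis of flask_blue_center and the y axis of wedge_1_center, either way round below 0.3 rad) or (x of flask_blue_center in the frame of wedge_2_center between 0.032 and 0.049 m and y of flask_blue_center in the frame of wedge_2_center between -0.015 and 0.015 m and z of flask_blue_center in the frame of wedge_2_center between -0.002 and 0.016 m and angle between the y axis of flask_blue_center and the y axis of wedge_2_center, either way round below 0.3 rad) or (x of flask_blue_center in the frame of wedge_3_center between 0.032 and 0.049 m and y of flask_blue_center in the frame of wedge_3_center between -0.015 and 0.015 m and z of flask_blue_center in the frame of wedge_3_center between -0.002 and 0.016 m and angle between the y axis of flask_blue_center and the y axis of wedge_3_center, either way round below 0.3 rad)) and x of flask_green_center in the frame of lane_green between -0.012 and 0.006 m and y of flask_green_center in the frame of lane_green between -0.007 and 0.007 m and z of flask_green_center in the frame of lane_green between 0.018 and 0.034 m and ((x of flask_green_center in the frame of wedge_1_center between 0.032 and 0.049 m and y of flask_green_center in the frame of wedge_1_center between -0.015 and 0.015 m and z of flask_green_center in the frame of wedge_1_center between -0.002 and 0.016 m and angle between the y axis of flask_green_center and the y axis of wedge_1_center, either way round below 0.3 rad) or (x of flask_green_center in the frame of wedge_2_center between 0.032 and 0.049 m and y of flask_green_center in the frame of wedge_2_center between -0.015 and 0.015 m and z of flask_green_center in the frame of wedge_2_center between -0.002 and 0.016 m and angle between the y axis of flask_green_center and the y axis of wedge_2_center, either way round below 0.3 rad) or (x of flask_green_center in the frame of wedge_3_center between 0.032 and 0.049 m and y of flask_green_center in the frame of wedge_3_center between -0.015 and 0.015 m and z of flask_green_center in the frame of wedge_3_center between -0.002 and 0.016 m and angle between the y axis of flask_green_center and the y axis of wedge_3_center, either way round below 0.3 rad)) and x of flask_orange_center in the frame of lane_orange between -0.012 and 0.006 m and y of flask_orange_center in the frame of lane_orange between -0.007 and 0.007 m and z of flask_orange_center in the frame of lane_orange between 0.018 and 0.034 m and ((x of flask_orange_center in the frame of wedge_1_center between 0.032 and 0.049 m and y of flask_orange_center in the frame of wedge_1_center between -0.015 and 0.015 m and z of flask_orange_center in the frame of wedge_1_center between -0.002 and 0.016 m and angle between the y axis of flask_orange_center and the y axis of wedge_1_center, either way round below 0.3 rad) or (x of flask_orange_center in the frame of wedge_2_center between 0.032 and 0.049 m and y of flask_orange_center in the frame of wedge_2_center between -0.015 and 0.015 m and z of flask_orange_center in the frame of wedge_2_center between -0.002 and 0.016 m and angle between the y axis of flask_orange_center and the y axis of wedge_2_center, either way round below 0.3 rad) or (x of flask_orange_center in the frame of wedge_3_center between 0.032 and 0.049 m and y of flask_orange_center in the frame of wedge_3_center between -0.015 and 0.015 m and z of flask_orange_center in the frame of wedge_3_center between -0.002 and 0.016 m and angle between the y axis of flask_orange_center and the y axis of wedge_3_center, either way round below 0.3 rad))), for 0.3 s.
3. the loaded tray is lifted fully up (value of joint tray above 0.205 rad), for 0.2 s.
At the end, for the whole second after the job is handed in: Tray up (above 0.205 rad). Each flask present at rest in the lane of its colour, within 7 mm of its middle line and 12 mm of the fence, with a chock toe-first against its low side: square to it within 0.3 rad, within 15 mm of its middle, its centre 32 to 49 mm from the flask axis along the deck (value of joint tray above 0.205 rad and x of flask_blue_center in the frame of lane_blue between -0.012 and 0.006 m and y of flask_blue_center in the frame of lane_blue between -0.007 and 0.007 m and z of flask_blue_center in the frame of lane_blue between 0.018 and 0.034 m and ((x of flask_blue_center in the frame of wedge_1_center between 0.032 and 0.049 m and y of flask_blue_center in the frame of wedge_1_center between -0.015 and 0.015 m and z of flask_blue_center in the frame of wedge_1_center between -0.002 and 0.016 m and angle between the y axis of flask_blue_center and the y axis of wedge_1_center, either way round below 0.3 rad) or (x of flask_blue_center in the frame of wedge_2_center between 0.032 and 0.049 m and y of flask_blue_center in the frame of wedge_2_center between -0.015 and 0.015 m and z of flask_blue_center in the frame of wedge_2_center between -0.002 and 0.016 m and angle between the y axis of flask_blue_center and the y axis of wedge_2_center, either way round below 0.3 rad) or (x of flask_blue_center in the frame of wedge_3_center between 0.032 and 0.049 m and y of flask_blue_center in the frame of wedge_3_center between -0.015 and 0.015 m and z of flask_blue_center in the frame of wedge_3_center between -0.002 and 0.016 m and angle between the y axis of flask_blue_center and the y axis of wedge_3_center, either way round below 0.3 rad)) and x of flask_green_center in the frame of lane_green between -0.012 and 0.006 m and y of flask_green_center in the frame of lane_green between -0.007 and 0.007 m and z of flask_green_center in the frame of lane_green between 0.018 and 0.034 m and ((x of flask_green_center in the frame of wedge_1_center between 0.032 and 0.049 m and y of flask_green_center in the frame of wedge_1_center between -0.015 and 0.015 m and z of flask_green_center in the frame of wedge_1_center between -0.002 and 0.016 m and angle between the y axis of flask_green_center and the y axis of wedge_1_center, either way round below 0.3 rad) or (x of flask_green_center in the frame of wedge_2_center between 0.032 and 0.049 m and y of flask_green_center in the frame of wedge_2_center between -0.015 and 0.015 m and z of flask_green_center in the frame of wedge_2_center between -0.002 and 0.016 m and angle between the y axis of flask_green_center and the y axis of wedge_2_center, either way round below 0.3 rad) or (x of flask_green_center in the frame of wedge_3_center between 0.032 and 0.049 m and y of flask_green_center in the frame of wedge_3_center between -0.015 and 0.015 m and z of flask_green_center in the frame of wedge_3_center between -0.002 and 0.016 m and angle between the y axis of flask_green_center and the y axis of wedge_3_center, either way round below 0.3 rad)) and x of flask_orange_center in the frame of lane_orange between -0.012 and 0.006 m and y of flask_orange_center in the frame of lane_orange between -0.007 and 0.007 m and z of flask_orange_center in the frame of lane_orange between 0.018 and 0.034 m and ((x of flask_orange_center in the frame of wedge_1_center between 0.032 and 0.049 m and y of flask_orange_center in the frame of wedge_1_center between -0.015 and 0.015 m and z of flask_orange_center in the frame of wedge_1_center between -0.002 and 0.016 m and angle between the y axis of flask_orange_center and the y axis of wedge_1_center, either way round below 0.3 rad) or (x of flask_orange_center in the frame of wedge_2_center between 0.032 and 0.049 m and y of flask_orange_center in the frame of wedge_2_center between -0.015 and 0.015 m and z of flask_orange_center in the frame of wedge_2_center between -0.002 and 0.016 m and angle between the y axis of flask_orange_center and the y axis of wedge_2_center, either way round below 0.3 rad) or (x of flask_orange_center in the frame of wedge_3_center between 0.032 and 0.049 m and y of flask_orange_center in the frame of wedge_3_center between -0.015 and 0.015 m and z of flask_orange_center in the frame of wedge_3_center between -0.002 and 0.016 m and angle between the y axis of flask_orange_center and the y axis of wedge_3_center, either way round below 0.3 rad)) and linear speed of each of flask_blue, flask_green, flask_orange below 0.02 m/s); the robot touches nothing.
It fails at once if a bystander (key holder, shoe horn, cycling clips, brush, tin) is moved more than 30 mm (distance of any of egg_holder, shoe_horn, cycling_clip_1, cycling_clip_2, shoe_brush, polish_tin from where it was at the start of the episode above 0.03 m).
It fails at once if a flask falls off the bench (height (world z) of any of flask_blue_center, flask_green_center, flask_orange_center below -0.05 m).
Of flask_blue, flask_green, flask_orange only 2 to 3 are there at a start; the rules pass over those that are not, and their reading is None.
At some moment in a run one of wedge_1, wedge_2, wedge_3 may be knocked a few centimetres aside while the robot is not near it.
It also fails if it takes over 210 s, if anything falls off the work surface, if the arm or the gripper's body presses on something with over 40 N, if the wrist force passes 120 N, or if a joint passes its speed limit or range.

ROBOT

A 6-joint arm with a two-finger parallel gripper is mounted at the origin on the work surface. World frame = base frame: x ahead of the robot, y to its left, z up, the work surface at z = 0. Lengths are in mm, angles in rad, forces in N, time in s.
With the tool pointing down it reaches from about 325 to 775 mm from the base axis. Payload 5.5 kg.
Tool frame: the origin (TCP) lies on the centre line of the jaws, within the pads' length; the fingertips stand 17 mm ahead of it and the grasp point (between the pads) lies 2 mm behind it; z points along the fingers, x is the direction in which the jaws open and shut, and the axes are right-handed (so a half turn about z gives the same grasp; the last joint's range is limited). The gripper opens to 88 mm and grips with 3 to 60 N. Pads are 20 mm wide; open, the fingers measure 115 mm over their backs; the gripper's body (75 mm by 178 mm) begins 61 mm behind the grasp point.
Start: joints at [-1.406, 0.091, 1.231, -0, 1.82, -0.057], TCP at [131.99, -585.316, 239.631] pointing down, gripper open.
Joint ranges: [-2.87, 2.87], [-0.86, 2.18], [0.17, 2.46], [-1.51, 4.65], [0.06, 2.69], [-2.65, 2.65]. Speed limits (rad/s): [2.57, 2.57, 3.01, 3.14, 3.14, 3.14].

INTERFACE

Orientations are given as a unit quaternion [x, y, z, w].
In Python, from rig import r gives the robot as it stands.
- The arm moves only by the tool arm_command, never from a script. Its argument "targets" is a list of rows, each an object with "travel": the shift along the world's x, y, z in cm, a list of three; "dr": the turn, a rotation vector about the world's x, y, z in degrees, a list of three; "fingers": the gripper command: -1 is shut, 1 is fully open, values between are in proportion. In form: [{"travel": [dx, dy, dz], "dr": [wx, wy, wz], "fingers": fingers}, ...]. A call has 1 to 5 rows; each row is the pose to reach, as a shift and turn from the pose measured when the call began; what a row does not reach only later rows make up. A row lasts 1/12 s, in which the tool goes at most 41.7 mm and 7.16 degrees, less where a joint would pass 70% of its speed; a pose out of reach is approached as far as the arm can. A call with a gripper value outside its range is refused whole. The fingers move at their own pace and stop on an object; the grip force is fixed at half the most. Time passes only in rows, so rows that repeat a pose let the fingers close. It gives the time, the measured TCP pose, the force and the opening at its end, in the units of the state.
- r.get_state(): the state, without advancing time (a new reading comes with each control period).
- r.read_camera(name): name is "scene" or "top" or "wrist"; returns a dict with "image" (480x640x3 uint8, red, green, blue), "z_map" (480x640 float32, mm along the optical axis (not along the pixel's ray), 0 where there is no reading), "vfov" (degrees; the focal length in pixels is half the picture's height over the tangent of half this angle, whatever the lens; pixels are square), "cx", "cy" (the principal point, pixels), "k1" (the pictures are not rectified: a ray, as slopes to the right and down, at radius r is drawn at 1 + k1 r^2 times it, then the intrinsics apply), "camera_from_world" (4x4, takes a point from world to camera coordinates). Camera axes: x right, y up, looking along -z (the intrinsics and any distortion apply to the point x, -y, -z); pixel columns grow to the right and rows downward; lengths in mm; the calibration is good to about 2 mm. A picture is of the moment at which its call begins.
- r.sign_off(): hands the job in, once; it reports no verdict.
The state is a dict: "time": time; "joint_positions": joint angles; "dq": joint speeds; "joint_torque": joint torques, N m; "position": TCP position; "orientation": TCP orientation; "force": force on the tool from outside, world axes, zero at the start; "moment": the same for the moment, N m; "width": finger opening in mm.
Only numpy, scipy, OpenCV 4.12 (cv2) and the standard library are available. Lean on these libraries where they do the work, as an engineer would, in place of code of your own. Each camera call takes 0.05 s, during which the arm holds its last target.

## Working session

There is one attempt and no reset: what is moved stays moved. The work goes in short steps, Python scripts to look and compute and a tool call to move; the robot and the scene stay as the last step left them, time stands still between calls to the robot, and variables do not carry over. Pictures are saved under pics/ and viewed, and the job is handed in when it is done.

Besides the shell and the picture viewer there is one more tool, called as name(argument=value, ...) on one line, values as JSON. arm_command: Moves the arm, as the interface text tells. Its arguments: {"type":"object","properties":{"targets":{"type":"array"}},"required":["targets"]}

```bash
ls; mkdir -p pics
cat > h.py <<'E'
import numpy as np, cv2
from rig import r
def cam(n):
    return r.read_camera(n)
def f_of(c): return 240/np.tan(np.radians(c['vfov'])/2)
def ray(c,u,v):
    f=f_of(c); K=np.array([[f,0,c['cx']],[0,f,c['cy']],[0,0,1.]])
    p=cv2.undistortPoints(np.array([[[u,v]]],float),K,np.array([c['k1'],0,0,0,0.]))[0,0]
    # model: distorted = p*(1+k1 r^2)
    M=np.linalg.inv(np.array(c['camera_from_world']))
    d=M[:3,:3]@np.array([p[0],-p[1],-1.]); return M[:3,3],d
def onz(c,u,v,z):
    o,d=ray(c,u,v); t=(z-o[2])/d[2]; return o+t*d
def pt(c,u,v):
    o,d=ray(c,u,v); return o+d*c['z_map'][int(round(v)),int(round(u))]
def proj(c,P):
    M=np.array(c['camera_from_world']); q=M[:3,:3]@np.array(P,float)+M[:3,3]
    a=np.array([q[0],-q[1]])/(-q[2]); f=f_of(c); a=a*(1+c['k1']*(a@a)); return a*f+[c['cx'],c['cy']]
def cloud(c):
    f=f_of(c); K=np.array([[f,0,c['cx']],[0,f,c['cy']],[0,0,1.]])
    v,u=np.mgrid[0:480,0:640]
    p=cv2.undistortPoints(np.stack([u,v],-1).reshape(-1,1,2).astype(float),K,np.array([c['k1'],0,0,0,0.])).reshape(480,640,2)
    M=np.linalg.inv(np.array(c['camera_from_world']))
    d=np.concatenate([p[...,:1],-p[...,1:],-np.ones((480,640,1))],-1)*c['z_map'][...,None]
    return d@M[:3,:3].T+M[:3,3]
def save(n,img): cv2.imwrite('pics/'+n+'.png',cv2.cvtColor(np.ascontiguousarray(img),cv2.COLOR_RGB2BGR))
E
python3 - <<'E'
from h import *
s=r.get_state(); print(s)
for n in('scene','top','wrist'):
    c=cam(n); save('a_'+n,c['image']); print(n,c['vfov'],c['cx'],c['cy'],c['k1'],np.linalg.inv(c['camera_from_world'])[:3,3])
E
```

```text
pics
{'time': 0.0, 'joint_positions': array([-1.40569194e+00,  9.18558283e-02,  1.23187887e+00, -3.31644641e-05,
        1.81980362e+00, -5.66848052e-02]), 'dq': array([-6.51556558e-04, -3.68526659e-04, -1.73959257e-03,  6.34209839e-04,
       -5.82072060e-04,  6.82770876e-05]), 'joint_torque': array([-1.41136256e-04, -4.46443498e+01, -4.06449437e+01,  6.97178906e-02,
        2.91935698e-02, -1.11832651e-04]), 'position': array([ 131.93803784, -585.04060066,  238.51263307]), 'orientation': array([ 7.81014162e-01, -6.24512556e-01, -7.34890585e-04, -6.37646098e-04]), 'force': array([-0.67253511, -1.29680565,  0.59985599]), 'moment': array([0.02914405, 0.02678803, 0.00460188]), 'width': 87.80502136371676}
scene 43.46718718192322 314.04972267713265 243.0245510942446 -0.10879497398601463 [1491.09116714 -740.57670483 1208.08468796]
top 53.11562399381128 312.4303975183697 236.87074010669872 -0.09771853259849704 [ 350.06419131   14.55531501 1173.00556651]
wrist 69.51699643820008 315.44422725251945 236.54703975777042 0.02271060096712261 [ 211.28593731 -567.81071778  383.44152787]
```

View pics/a_scene.png

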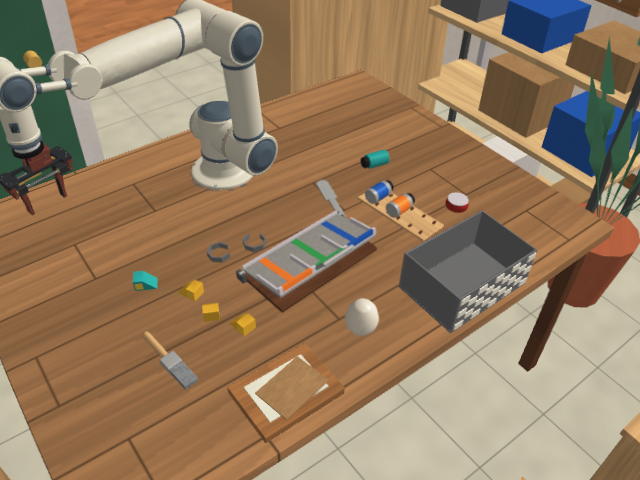

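View pics/a_top.png

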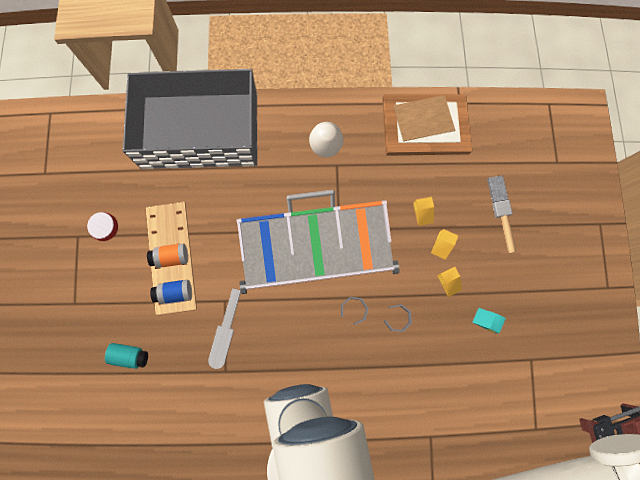

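View pics/a_wrist.png

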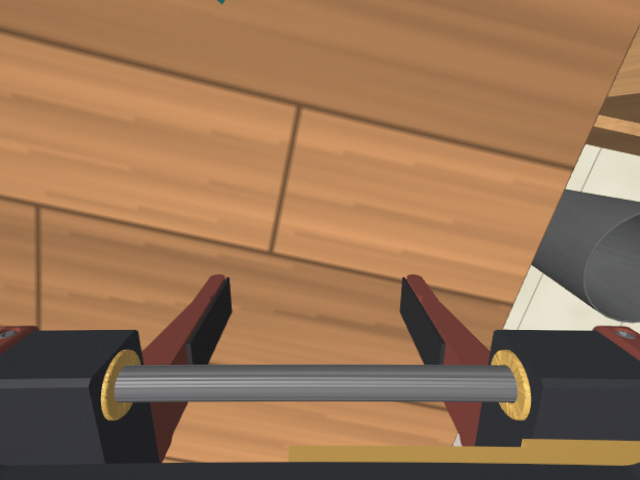

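The top view shows the tray at about (318,245) with its handle at (311,197). There are two real flasks in the rack, orange (168,255) and blue (172,292), with green absent. The yellow wedges are at (425,210), (445,244) and (450,282). The turquoise flask at (126,355) and turquoise wedge at (488,320) are look-alikes. I'll confirm with crops and measure.

Run:
```python
from h import *
c=cam('top'); im=c['image']; X=cloud(c)
a=cv2.resize(im[185:315,90:240],None,fx=2.6,fy=2.6,interpolation=cv2.INTER_CUBIC)
b=cv2.resize(im[185:335,395:520],None,fx=2.6,fy=2.6,interpolation=cv2.INTER_CUBIC)
t=cv2.resize(im[180:300,230:405],None,fx=4,fy=4,interpolation=cv2.INTER_CUBIC)
H=max(a.shape[0],b.shape[0]); o=np.zeros((H,a.shape[1]+b.shape[1],3),np.uint8); o[:a.shape[0],:a.shape[1]]=a; o[:b.shape[0],a.shape[1]:]=b
save('b_ab',o); save('b_t',t)
hsv=cv2.cvtColor(im,cv2.COLOR_RGB2HSV)
def blobs(m,mn=40):
    n,l,st,ce=cv2.connectedComponentsWithStats(m.astype(np.uint8))
    return [(l==i) for i in range(1,n) if st[i,4]>mn]
col={'yellow':(18,32,150,120),'orange':(8,15,200,150),'blue':(105,120,150,80),'green':(50,75,120,80),'turq':(80,95,100,80)}
for k,(lo,hi,s,v) in col.items():
    m=(hsv[...,0]>=lo)&(hsv[...,0]<=hi)&(hsv[...,1]>=s)&(hsv[...,2]>=v)
    for B in blobs(m):
        vv,uu=np.nonzero(B); P=X[B]
        rect=cv2.minAreaRect(np.stack([uu,vv],1).astype(np.float32))
        print(k,B.sum(),(uu.mean().round(1),vv.mean().round(1)),np.median(P,0).round(1),'zr',np.percentile(P[:,2],[5,50,95]).round(1))
# deck plane
g=(hsv[...,1]<45)&(hsv[...,2]>100)&(hsv[...,2]<200)
reg=np.zeros_like(g); cv2.fillPoly(r8:=np.zeros(g.shape,np.uint8),[np.array([[246,232],[383,215],[388,262],[250,280]])],1)
m=g&(r8>0); P=X[m]
for _ in range(3):
    ce=np.median(P,0); ce=P.mean(0); n=np.linalg.svd(P-ce)[2][2]; n*=np.sign(n[2]); d=(P-ce)@n; P=P[abs(d)<2.5]
print('deck n',n.round(4),'c',ce.round(1),len(P),'tilt',np.arctan2(np.hypot(n[0],n[1]),n[2]),'az',np.degrees(np.arctan2(n[1],n[0])))
```

```text
yellow 471 (np.float64(423.9), np.float64(210.5)) [ 607.  -294.6   26.8] zr [ 2.7 26.8 36.9]
yellow 491 (np.float64(444.1), np.float64(243.4)) [ 523.1 -338.6   26. ] zr [ 2.8 26.  37. ]
yellow 465 (np.float64(450.3), np.float64(281.1)) [ 430.6 -347.7   26.3] zr [ 0.7 26.3 36.5]
blue 128 (np.float64(262.6), np.float64(217.6)) [586.8 100.4  80. ] zr [72.8 80.  83.9]
blue 532 (np.float64(267.1), np.float64(251.2)) [512.5  92.5  47.7] zr [37.5 47.7 57.4]
blue 382 (np.float64(172.4), np.float64(291.4)) [421.  313.8  55.3] zr [44.9 55.3 60.6]
green 124 (np.float64(311.3), np.float64(211.4)) [598.5 -14.3  80.1] zr [74.8 80.1 84.1]
green 524 (np.float64(315.7), np.float64(244.9)) [524.2 -22.7  47.6] zr [37.7 47.6 57.5]
turq 485 (np.float64(488.8), np.float64(319.8)) [ 334.2 -435.3   27.2] zr [ 3.9 27.2 36.3]
turq 669 (np.float64(121.5), np.float64(355.1)) [278.1 434.9  46.4] zr [33.2 46.4 51.9]
deck n [0.9839 0.1077 0.1429] c [500.2 -21.6 166.7] 243 tilt 1.4273718111813876 az 6.245022209590646
```

View pics/b_ab.png

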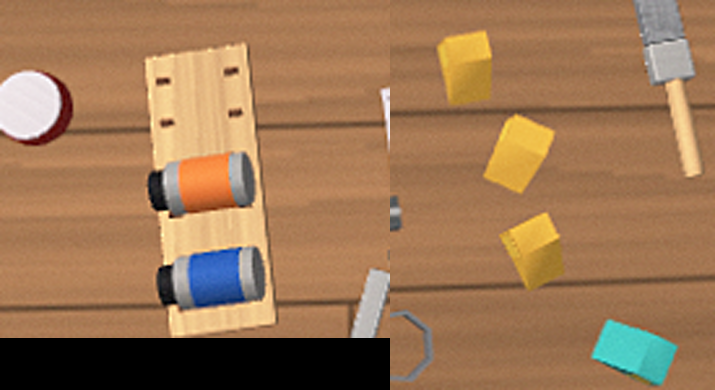

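View pics/b_t.png

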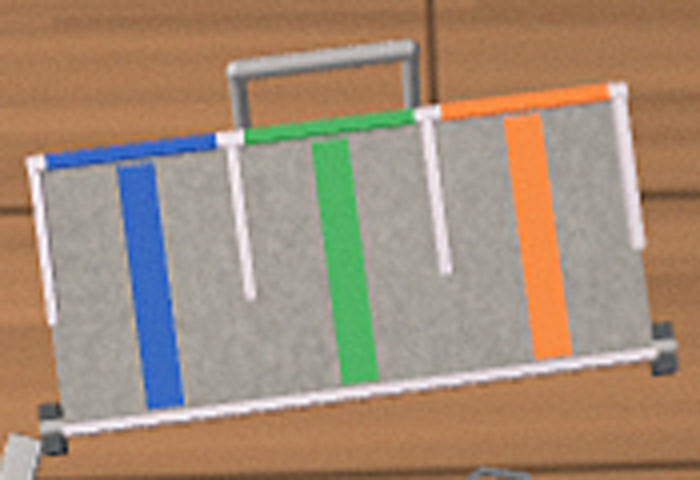

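The crops confirm these: the flasks have blue and orange bands with the cap at +y, and the three yellow wedges differ from the turquoise one. Next I'll fit the tray.

```bash
cat > tray.py <<'E'
from h import *
def blobs(m,mn=40):
    n,l,st,ce=cv2.connectedComponentsWithStats(m.astype(np.uint8))
    return [(l==i) for i in range(1,n) if st[i,4]>mn]
def masks(im):
    hsv=cv2.cvtColor(im,cv2.COLOR_RGB2HSV); h,s,v=hsv[...,0],hsv[...,1],hsv[...,2]
    return {'yellow':(h>=19)&(h<=32)&(s>=150)&(v>=120),'orange':(h>=8)&(h<=16)&(s>=175)&(v>=215),
    'blue':(h>=105)&(h<=120)&(s>=150)&(v>=80),'green':(h>=50)&(h<=75)&(s>=120)&(v>=80)}
E
python3 - <<'E'
from tray import *
c=cam('top'); im=c['image']; X=cloud(c); M=masks(im)
hsv=cv2.cvtColor(im,cv2.COLOR_RGB2HSV); print(hsv[240,364],hsv[255,170],hsv[208,364])
S=[]
for k in('blue','green','orange'):
    for B in blobs(M[k]):
        vv,uu=np.nonzero(B); P=X[B]; print(k,B.sum(),uu.mean().round(1),vv.mean().round(1),P.mean(0).round(1))
        if B.sum()>400 and uu.mean()>230:
            E=cv2.erode(B.astype(np.uint8),np.ones((3,3)))>0; S.append((k,X[E]))
P=np.concatenate([s[1] for s in S]); ce=P.mean(0); n=np.linalg.svd(P-ce)[2][2]; n*=np.sign(n[2]); print('n',n.round(4),'resid',((P-ce)@n).std(),ce)
az=np.arctan2(n[1],n[0]);print('tilt',np.hypot(n[0],n[1]),'az',np.degrees(az))
for k,p in S:
    q=p.mean(0); d=np.linalg.svd(p-q)[2][0]; d*=np.sign(d[0]); t=(p-q)@d; print(k,q.round(1),d.round(3),'yaw',np.degrees(np.arctan2(d[1],d[0])).round(2),'ends',t.min(),t.max(), (q+d*t.min()).round(1),(q+d*t.max()).round(1))
# handle: pixels near (288..335,190..212) elevated
for (u,v) in [(290,197),(300,196),(311,195),(320,193),(330,192)]:
    w=X[v-4:v+5,u-2:u+3].reshape(-1,3); w=w[w[:,2]>60]; print(u,v,len(w),w.mean(0).round(1) if len(w) else '', w[:,2].max() if len(w) else '')
E
```

```text
[ 12 186 245] [ 12 182 246] [  8 127 235]
blue 129 262.7 217.5 [586.9  99.6  79.6]
blue 531 267.1 251.3 [511.6  92.4  51.7]
blue 382 172.4 291.4 [422.1 314.   54.4]
green 122 311.1 211.5 [598.6 -13.4  79.6]
green 524 315.7 244.9 [523.6 -22.6  51.9]
orange 140 360.6 205.0 [ 611.4 -130.1   79.7]
orange 501 363.8 238.6 [ 536.6 -138.    47.7]
orange 278 168.3 252.6 [512.7 323.7  60.3]
n [0.9827 0.1024 0.1544] resid 39.41537327162355 [523.40457555 -19.04881625  50.66011024]
tilt 0.9880034899550514 az 5.947099676277683
blue [511.5  92.3  53.4] [ 0.144  0.069 -0.987] yaw 25.59 ends -1133.8199858992339 14.496960869516743 [ 348.4   14.2 1172.7] [513.5  93.3  39.1]
green [523.6 -22.7  50.6] [ 0.159 -0.032 -0.987] yaw -11.48 ends -1136.3393929665644 9.460064991383652 [ 342.7   14.  1171.8] [525.1 -23.   41.3]
orange [ 536.4 -138.    47.7] [0.985 0.101 0.141] yaw 5.87 ends -67.87375337154367 67.22623337734909 [ 469.5 -144.9   38.1] [ 602.6 -131.2   57.1]
290 197 34 [624.8  34.7 110.6] 117.44403593049628
300 196 27 [628.7  11.6 112.8] 115.31203761788606
311 195 26 [631.5 -13.2 113. ] 116.5694282434788
320 193 25 [633.7 -34.  112.8] 116.63237103248798
330 192 32 [625.6 -55.3 144.7] 1173.0055665135299
```

```bash
cat >> tray.py <<'E'
def fit(v=True):
    c=cam('top'); im=c['image']; X=cloud(c); M=masks(im); S={}
    for k in('blue','green','orange'):
        for B in blobs(M[k]):
            uu=np.nonzero(B)[1].mean(); vv=np.nonzero(B)[0].mean()
            if B.sum()>250 and uu>235:
                E=(cv2.erode(B.astype(np.uint8),np.ones((3,3)))>0)&(c['z_map']>0); S.setdefault(k,[]).append(X[E])
    S={k:np.concatenate(x) for k,x in S.items()}
    P=np.concatenate(list(S.values())); 
    for _ in range(4):
        ce=P.mean(0); n=np.linalg.svd(P-ce)[2][2]; n*=np.sign(n[2]); d=(P-ce)@n; P=P[abs(d)<3*max(d.std(),1)]
    out={k:x for k,x in S.items()}
    ang=[];cs=[]
    for k,p in S.items():
        p=p[abs((p-ce)@n)<6]; q=p.mean(0); dd=np.linalg.svd(p-q)[2][0]; dd*=np.sign(dd[0]); t=(p-q)@dd
        ang.append(np.degrees(np.arctan2(dd[1],dd[0]))); cs.append(q)
        if v: print(k,q.round(1),'yaw',ang[-1].round(2),'pitch',np.arcsin(dd[2]).round(4),'len',(t.max()-t.min()).round(1))
    if v:print('n',n.round(4),'resid',d.std().round(2),'tilt',np.hypot(n[0],n[1]).round(4),'n az',np.degrees(np.arctan2(-n[1],-n[0])).round(2),'ce',ce.round(1))
    return c,X,S,ce,n
E
python3 - <<'E'
from tray import *
c,X,S,ce,n=fit()
ps=[]
for u in range(291,333,4):
    v=int(round(197-(u-290)*5/40)); w=X[v-6:v+7,u-1:u+2].reshape(-1,3); w=w[(w[:,2]>105)&(w[:,2]<125)&(w[:,0]>617)]
    t=w[w[:,2]>w[:,2].max()-4].mean(0); ps.append(w.mean(0)); print(u,len(w),w.mean(0).round(1),t.round(1))
# fence colour strips + hinge knobs
for (u,v) in [(242,287),(396,267)]:
    w=X[v-3:v+4,u-3:u+4].reshape(-1,3);w=w[w[:,2]<300]; print('hinge',w.mean(0).round(1),w[:,2].max())
E
```

```text
blue [512.3  92.7  47.7] yaw 5.98 pitch 0.1468 len 136.6
green [524.2 -22.8  47.6] yaw 6.08 pitch 0.1443 len 135.7
orange [ 536.4 -138.    47.6] yaw 5.73 pitch 0.1389 len 135.3
n [-0.1421 -0.0151  0.9897] resid 2.09 tilt 0.1429 n az 6.07 ce [524.1 -20.2  47.6]
291 18 [625.7  32.3 111.4] [627.   32.2 114.3]
295 15 [627.8  23.1 113.5] [628.6  25.3 119.6]
299 16 [628.2  13.9 112.7] [628.7  12.6 116.2]
303 15 [629.8   4.9 113.3] [627.3   6.1 118.3]
307 16 [630.1  -4.4 112.8] [631.6  -5.8 114.4]
311 15 [632.  -13.4 112.3] [632.2 -13.8 114.4]
315 16 [631.9 -22.7 113.3] [631.6 -22.2 115.2]
319 15 [633.8 -31.7 112.7] [632.8 -31.6 114.6]
323 16 [633.8 -41.  113.8] [635.4 -40.2 117. ]
327 15 [635.7 -50.1 112.8] [635.3 -50.  113. ]
331 21 [634.2 -59.7 111. ] [636.6 -59.  113.8]
hinge [430.7 155.1  25.8] 37.02515517364009
hinge [ 468.5 -215.5   28.2] 45.40419249098136
```

```bash
cat > go.py <<'E'
import sys, numpy as np
from rig import r
from scipy.spatial.transform import Rotation as R
def Rdown(yaw,pitch=0):
    # tool x along yaw(deg), z down; pitch: rotate about lane -y so tool follows deck (rad, up positive)
    y=np.radians(yaw); x=np.array([np.cos(y),np.sin(y),0]); z=np.array([0,0,-1.]); 
    return R.from_matrix(np.stack([x,np.cross(z,x),z],1))
def delta(p,yaw,tilt=None):
    s=r.get_state(); t=Rdown(yaw)
    if tilt is not None: t=R.from_rotvec(tilt)*t
    d=(np.array(p)-s['position'])/10; rv=(t*R.from_quat(s['orientation']).inv()).as_rotvec(degrees=True)
    print('t',round(s['time'],2),'pos',s['position'].round(1),'yaw',np.degrees(np.arctan2(*(R.from_quat(s['orientation']).as_matrix()[[1,0],0]))).round(2),'F',s['force'].round(1),'w',round(s['width'],1)); print('travel',d.round(2),'dr',rv.round(2),'j',s['joint_positions'].round(2))
if __name__=='__main__':
    a=list(map(float,sys.argv[1:])); delta(a[:3],a[3])
E
python3 go.py 631 -12 180 6
```

```text
t 0.3 pos [ 132.  -585.2  239.2] yaw -77.29 F [-0.5 -0.1 -0.5] w 88.0
travel [49.9  57.32 -5.92] dr [-3.000e-02 -3.000e-02  8.329e+01] j [-1.41  0.09  1.23 -0.    1.82 -0.06]
```

arm_command(targets=[{"travel": [3,4,0],"dr": [0,0,7],"fingers": -0.4},{"travel": [6,7,0],"dr": [0,0,14],"fingers": -0.4},{"travel": [9,10,0],"dr": [0,0,21],"fingers": -0.4},{"travel": [12,14,0],"dr": [0,0,28],"fingers": -0.4},{"travel": [15,17,0],"dr": [0,0,35],"fingers": -0.4}])

```text
time: 0.72
position: [269.8, -427.3, 239.2]
orientation: [0.934, -0.358, -0.0, -0.0]
force: [0.7, -0.8, -0.2]
width: 57.9
```

```bash
python3 go.py 631 -12 180 6
```

```text
t 0.72 pos [ 269.8 -427.3  239.2] yaw -41.99 F [ 0.7 -0.8 -0.2] w 57.9
travel [36.12 41.53 -5.92] dr [-1.000e-02 -3.000e-02  4.799e+01] j [-1.07 -0.16  1.48 -0.    1.83 -0.34]
```

arm_command(targets=[{"travel": [3,4,0],"dr": [0,0,7],"fingers": -0.4},{"travel": [6,7,0],"dr": [0,0,14],"fingers": -0.4},{"travel": [9,10,0],"dr": [0,0,21],"fingers": -0.4},{"travel": [12,13,0],"dr": [0,0,28],"fingers": -0.4},{"travel": [15,16,0],"dr": [0,0,34],"fingers": -0.4}])

```text
time: 1.13
position: [411.6, -274.7, 239.5]
orientation: [0.998, -0.067, 0.0, 0.0]
force: [-0.5, -1.1, 0.8]
width: 27.4
```

arm_command(targets=[{"travel": [3,4,0],"dr": [0,0,5],"fingers": -0.4},{"travel": [6,7,0],"dr": [0,0,10],"fingers": -0.4},{"travel": [9,11,0],"dr": [0,0,14],"fingers": -0.4},{"travel": [12,14,0],"dr": [0,0,14],"fingers": -0.4},{"travel": [15,17,0],"dr": [0,0,14],"fingers": -0.4}])

```text
time: 1.55
position: [548.1, -117.5, 239.9]
orientation: [0.998, 0.056, 0.0, 0.0]
force: [0.6, -0.6, 0.0]
width: 26.5
```

```bash
python3 go.py 631 -12 180 6
```

```text
t 1.55 pos [ 548.1 -117.5  239.9] yaw 6.39 F [ 0.6 -0.6  0. ] w 26.5
travel [ 8.29 10.55 -5.99] dr [ 0.04  0.05 -0.39] j [-0.27 -0.02  1.34 -0.    1.82 -0.38]
```

arm_command(targets=[{"travel": [3,4,0],"dr": [0,0,0],"fingers": -0.4},{"travel": [6,8,0],"dr": [0,0,0],"fingers": -0.4},{"travel": [8.3,10.5,0],"dr": [0,0,-0.4],"fingers": -0.4},{"travel": [8.3,10.5,-3],"dr": [0,0,-0.4],"fingers": -0.4},{"travel": [8.3,10.5,-6],"dr": [0,0,-0.4],"fingers": -0.4}])

```text
time: 1.97
position: [633.8, -9.1, 180.7]
orientation: [0.999, 0.054, 0.003, 0.0]
force: [0.5, -0.4, -1.0]
width: 26.5
```

```bash
python3 go.py 631 -12 107 6
python3 - <<'E'
from h import *
save('c_w',cam('wrist')['image'])
E
```

```text
t 1.97 pos [633.8  -9.1 180.7] yaw 6.24 F [ 0.5 -0.4 -1. ] w 26.5
travel [-0.28 -0.29 -7.37] dr [ 0.01  0.32 -0.24] j [-0.07  0.17  1.25  0.    1.72 -0.18]
```

View pics/c_w.png

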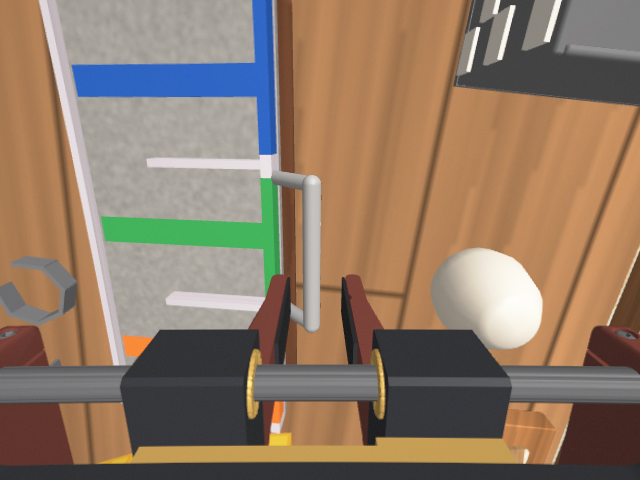

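arm_command(targets=[{"travel": [-0.3,-0.3,-2],"dr": [0,0.3,-0.2],"fingers": -0.4},{"travel": [-0.3,-0.3,-4],"dr": [0,0.3,-0.2],"fingers": -0.4},{"travel": [-0.3,-0.3,-6],"dr": [0,0.3,-0.2],"fingers": -0.4},{"travel": [-0.3,-0.3,-7.3],"dr": [0,0.3,-0.2],"fingers": -0.4},{"travel": [-0.3,-0.3,-7.3],"dr": [0,0.3,-0.2],"fingers": -0.4}])

```text
time: 2.43
position: [625.6, -13.7, 94.9]
orientation: [0.999, 0.052, -0.009, -0.001]
force: [0.0, -0.9, -0.2]
width: 26.5
```

arm_command(targets=[{"travel": [0,0,0],"dr": [0,0,0],"fingers": -1},{"travel": [0,0,0],"dr": [0,0,0],"fingers": -1},{"travel": [0,0,0],"dr": [0,0,0],"fingers": -1},{"travel": [0,0,0],"dr": [0,0,0],"fingers": -1}])

```text
time: 2.77
position: [630.2, -13.4, 99.2]
orientation: [0.999, 0.052, -0.002, -0.001]
force: [13.4, 2.0, -0.4]
width: 11.1
```

arm_command(targets=[{"travel": [0.2,0,-0.6],"dr": [0,0,0],"fingers": -1},{"travel": [0.4,0,-1.2],"dr": [0,0,0],"fingers": -1},{"travel": [0.6,0.1,-1.8],"dr": [0,0,0],"fingers": -1},{"travel": [0.8,0.1,-2.4],"dr": [0,0,0],"fingers": -1},{"travel": [0.9,0.1,-2.8],"dr": [0,0,0],"fingers": -1}])

```text
time: 3.18
position: [638.6, -12.6, 74.1]
orientation: [0.999, 0.052, -0.003, -0.0]
force: [-9.1, 1.5, 9.8]
width: 11.1
```

arm_command(targets=[{"travel": [0,0,-0.2],"dr": [0,0,0],"fingers": -1},{"travel": [0.1,0,-0.4],"dr": [0,0,0],"fingers": -1},{"travel": [0.1,0,-0.6],"dr": [0,0,0],"fingers": -1}])

```text
time: 3.43
position: [639.4, -12.6, 71.1]
orientation: [0.999, 0.052, -0.003, -0.001]
force: [-7.2, 1.2, 10.3]
width: 11.2
```

arm_command(targets=[{"travel": [0,0,-0.3],"dr": [0,0,0],"fingers": -1},{"travel": [0,0,-0.6],"dr": [0,0,0],"fingers": -1},{"travel": [0,0,-0.8],"dr": [0,0,0],"fingers": -1},{"travel": [0,0,-0.8],"dr": [0,0,0],"fingers": -1}])

```text
time: 3.77
position: [640.4, -12.4, 66.8]
orientation: [0.999, 0.052, -0.001, -0.0]
force: [-3.7, 0.8, 7.9]
width: 10.9
```

```bash
python3 go.py 640 -12 70 6
python3 - <<'E'
from tray import *
fit()
E
```

```text
t 3.77 pos [640.4 -12.4  66.8] yaw 5.95 F [-3.7  0.8  7.9] w 10.9
travel [-0.04  0.04  0.32] dr [-0.05 -0.11  0.05] j [-0.07  0.23  1.38  0.    1.53 -0.18]
blue [514.6  93.5  36.4] yaw 5.52 pitch -0.0075 len 137.1
orange [ 537.  -138.    36.4] yaw 5.86 pitch -0.0063 len 137.2
n [6.9e-03 7.0e-04 1.0e+00] resid 2.14 tilt 0.007 n az -173.93 ce [526.1 -25.2  36.4]
```

arm_command(targets=[{"travel": [0,0,-0.4],"dr": [0,0,0],"fingers": -1},{"travel": [0,0,-0.8],"dr": [0,0,0],"fingers": -1},{"travel": [0,0,-1.0],"dr": [0,0,0],"fingers": -1},{"travel": [0,0,-1.0],"dr": [0,0,0],"fingers": -1}])

```text
time: 4.15
position: [641.6, -12.3, 61.0]
orientation: [0.999, 0.052, 0.001, -0.0]
force: [-3.4, 1.7, 10.5]
width: 11.0
```

Run:
```python
from tray import *
fit()
```

```text
blue [513.7  93.4  34.1] yaw 5.45 pitch -0.0443 len 137.0
orange [ 536.5 -138.1   34.3] yaw 5.96 pitch -0.0342 len 136.5
n [0.0392 0.0043 0.9992] resid 2.18 tilt 0.0394 n az -173.74 ce [525.3 -25.   34.2]
```

One more press to make sure of the stop, then release.

arm_command(targets=[{"travel": [0,0,-0.4],"dr": [0,0,0],"fingers": -1},{"travel": [0,0,-0.7],"dr": [0,0,0],"fingers": -1},{"travel": [0,0,-0.7],"dr": [0,0,0],"fingers": -1}])

```text
time: 4.45
position: [641.8, -12.3, 60.1]
orientation: [0.999, 0.052, 0.002, -0.0]
force: [-13.7, 1.4, 19.8]
width: 10.9
```

Run:
```python
from tray import *
fit()
```

```text
blue [513.8  93.5  33.9] yaw 5.47 pitch -0.0425 len 137.0
orange [ 537.  -138.1   33.8] yaw 5.93 pitch -0.0428 len 137.5
n [0.0426 0.004  0.9991] resid 2.13 tilt 0.0428 n az -174.63 ce [525.7 -25.5  33.9]
```

arm_command(targets=[{"travel": [0,0,0.2],"dr": [0,0,0],"fingers": -0.4},{"travel": [0,0,0.2],"dr": [0,0,0],"fingers": -0.4},{"travel": [0,0,0.2],"dr": [0,0,0],"fingers": -0.4},{"travel": [0,0,4],"dr": [0,0,0],"fingers": -0.4},{"travel": [0,0,8],"dr": [0,0,0],"fingers": -0.4}])

```text
time: 4.92
position: [639.8, -12.3, 136.1]
orientation: [0.999, 0.052, -0.002, -0.001]
force: [0.3, -0.1, -0.1]
width: 27.0
```

arm_command(targets=[{"travel": [-1,3,4],"dr": [0,0,0],"fingers": 0.6},{"travel": [-4,7,6],"dr": [0,0,0],"fingers": 0.6},{"travel": [-7,10,6],"dr": [0,0,0],"fingers": 0.6},{"travel": [-11,13,6],"dr": [0,0,0],"fingers": 0.6},{"travel": [-14,16,6],"dr": [0,0,0],"fingers": 0.6}])

```text
time: 5.33
position: [518.0, 130.6, 196.1]
orientation: [0.999, 0.052, -0.001, -0.001]
force: [0.2, 1.3, 0.7]
width: 56.3
```

Run:
```python
from tray import *
c,X,S,ce,n=fit()
im=c['image']; save('d_top',im)
hsv=cv2.cvtColor(im,cv2.COLOR_RGB2HSV)
for nm,(u0,u1,v0,v1) in {'orange':(140,200,235,274),'blue':(140,200,274,312)}.items():
    Z=np.zeros((480,640),bool); Z[v0:v1,u0:u1]=1
    B=Z&(c['z_map']>0)&(X[...,2]>38)&(X[...,2]<70)
    P=X[B]; rc=cv2.minAreaRect(P[:,:2].astype(np.float32)); print(nm,B.sum(),rc,np.percentile(P[:,2],[50,90,98]).round(1), P.mean(0).round(1))
    b=masks(im)[nm]&Z; vv,uu=np.nonzero(b); Q=X[b&(c['z_map']>0)]; 
    (cx,cy),_,_=cv2.minAreaRect(np.stack([uu,vv],1).astype(np.float32)); print(' band px',cx,cy,'at z50',onz(c,cx,cy,50).round(1))
    dk=Z&(hsv[...,2]<60)&(X[...,2]>25); vv,uu=np.nonzero(dk);print(' cap',X[dk].mean(0).round(1),dk.sum())
```

```text
green [524.2 -22.9  34.5] yaw 5.99 pitch -0.0337 len 136.7
orange [ 536.  -138.2   34.5] yaw 6.01 pitch -0.0364 len 136.1
n [0.0347 0.0025 0.9994] resid 2.09 tilt 0.0348 n az -175.8 ce [530.  -78.9  34.5]
orange 676 ((509.8065490722656, 335.16748046875), (50.348472595214844, 87.31517791748047), 6.414055347442627) [54.4 59.5 61.1] [507.  333.1  53.2]
 band px 168.36993408203125 252.4046173095703 at z50 [514.7 326.5  50. ]
 cap [496.1 340.2 118.3] 89
blue 764 ((421.6203308105469, 323.054931640625), (50.81569290161133, 90.68058776855469), 6.999838829040527) [53.6 59.1 61.3] [420.9 319.7  52.7]
 band px 172.97998046875 291.3599548339844 at z50 [422.5 313.9  50. ]
 cap [415.9 360.5  48.8] 77
```

View pics/d_top.png

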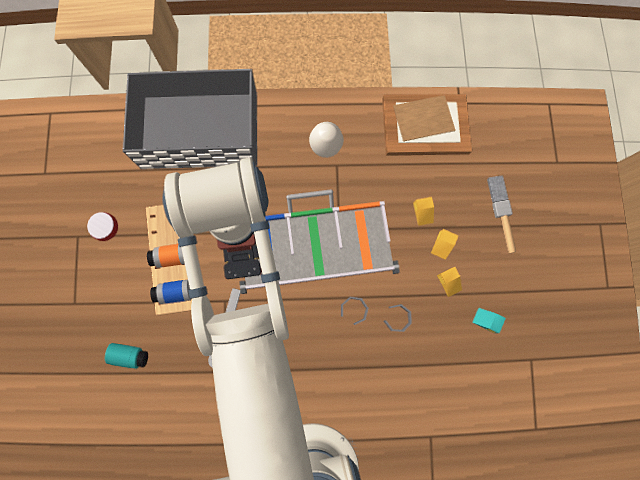

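```bash
python3 go.py 421.6 323 130 7
```

```text
t 5.38 pos [513.5 135.5 196.1] yaw 6.19 F [3.1 4.5 1.7] w 60.4
travel [-9.19 18.75 -6.61] dr [-0.28 -0.38  0.81] j [ 0.19 -0.09  1.49  0.01  1.75  0.08]
```

arm_command(targets=[{"travel": [-1.9,3.7,0],"dr": [0,0,0.2],"fingers": 0.6},{"travel": [-3.8,7.4,0],"dr": [0,0,0.4],"fingers": 0.6},{"travel": [-5.7,11.1,-1],"dr": [0,0,0.8],"fingers": 0.6},{"travel": [-7.5,14.8,-3],"dr": [-0.2,-0.3,0.8],"fingers": 0.6},{"travel": [-9.2,18.7,-5],"dr": [-0.2,-0.3,0.8],"fingers": 0.6}])

```text
time: 5.8
position: [427.3, 309.7, 153.7]
orientation: [0.998, 0.061, 0.001, -0.001]
force: [0.3, 0.7, 0.1]
width: 70.4
```

arm_command(targets=[{"travel": [0,0,0],"dr": [0,0,0],"fingers": 0.6},{"travel": [0,0,0],"dr": [0,0,0],"fingers": 0.6}])

```text
time: 5.97
position: [425.8, 310.8, 151.8]
orientation: [0.998, 0.063, -0.001, -0.0]
force: [0.2, -0.2, -0.3]
width: 70.3
```

```bash
python3 go.py 421.6 323 33 7
python3 - <<'E'
from h import *
c=cam('wrist'); im=c['image'].copy()
for p in [(421.6,323,58),(509.8,334,58)]: 
    q=proj(c,p); cv2.circle(im,tuple(int(a) for a in q),4,(255,0,255),-1)
save('e_w',im)
E
```

```text
t 5.97 pos [425.8 310.8 151.8] yaw 7.21 F [ 0.2 -0.2 -0.3] w 70.3
travel [ -0.42   1.22 -11.88] dr [-0.04 -0.1  -0.21] j [ 0.56 -0.1   1.58  0.    1.67  0.44]
```

View pics/e_w.png

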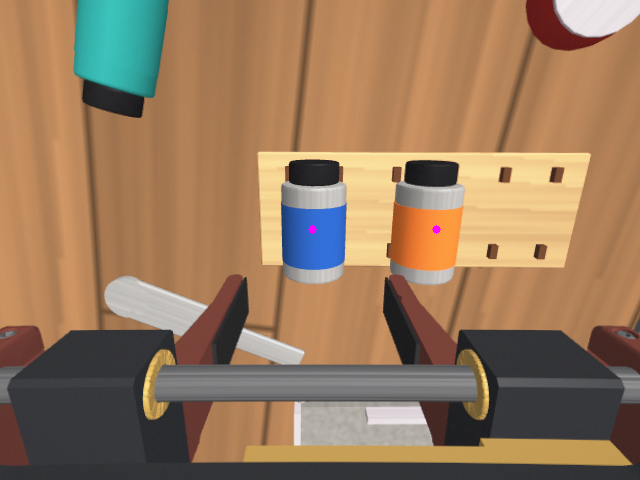

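```bash
cat > fl.py <<'E'
from h import *
def flask(box,zmin,cname='wrist',yaw=7):
    c=cam(cname); X=cloud(c); u0,u1,v0,v1=box
    Z=np.zeros((480,640),bool); Z[v0:v1,u0:u1]=1
    B=Z&(c['z_map']>0)&(X[...,2]>zmin)&(X[...,2]<zmin+40); P=X[B]
    y=np.radians(yaw); e=np.array([[np.cos(y),np.sin(y)],[-np.sin(y),np.cos(y)]])
    q=P[:,:2]@e.T; lo=np.percentile(q,0.7,0); hi=np.percentile(q,99.3,0); m=(lo+hi)/2
    rc=cv2.minAreaRect(P[:,:2].astype(np.float32))
    print(B.sum(),'rect',rc,'ext',(hi-lo).round(1),'mid',(e.T@m).round(1),'ztop',np.percentile(P[:,2],[90,98]).round(1))
E
python3 - <<'E'
from fl import *
flask((265,362,150,295),40); flask((380,480,150,295),40)
E
```

```text
7020 rect ((421.9315185546875, 324.5477600097656), (48.78007888793945, 89.41743469238281), 6.831728458404541) ext [47.1 87.9] mid [421.9 324.9] ztop [57.8 58.6]
7026 rect ((508.5680847167969, 334.9640197753906), (48.706661224365234, 89.14424896240234), 6.494113922119141) ext [45.6 87.6] mid [508.1 335.3] ztop [57.7 58.6]
```

arm_command(targets=[{"travel": [-0.4,1.4,-2],"dr": [0,0,-0.2],"fingers": 0.6},{"travel": [-0.4,1.4,-5],"dr": [0,0,-0.2],"fingers": 0.6},{"travel": [-0.4,1.4,-8],"dr": [0,0,-0.2],"fingers": 0.6},{"travel": [-0.4,1.4,-10],"dr": [0,0,-0.2],"fingers": 0.6},{"travel": [-0.4,1.4,-10],"dr": [0,0,-0.2],"fingers": 0.6}])

```text
time: 6.53
position: [423.3, 320.0, 49.8]
orientation: [0.998, 0.057, -0.002, 0.001]
force: [-0.4, 0.1, -1.0]
width: 70.2
```

```bash
python3 go.py 421.9 324.5 33 6.9
```

```text
t 6.53 pos [423.3 320.   49.8] yaw 6.57 F [-0.4  0.1 -1. ] w 70.2
travel [-0.14  0.45 -1.68] dr [ 0.11 -0.23  0.33] j [ 0.58 -0.04  1.71  0.    1.48  0.47]
```

arm_command(targets=[{"travel": [-0.1,0.4,-0.8],"dr": [0,0,0.3],"fingers": 0.6},{"travel": [-0.1,0.4,-1.6],"dr": [0,0,0.3],"fingers": 0.6},{"travel": [-0.1,0.4,-1.6],"dr": [0,0,0.3],"fingers": 0.6}])

```text
time: 6.78
position: [422.5, 323.6, 33.3]
orientation: [0.998, 0.06, -0.002, 0.001]
force: [-0.0, 0.2, -0.3]
width: 70.0
```

```bash
python3 go.py 421.9 324.5 33 6.9
```

```text
t 6.78 pos [422.5 323.6  33.3] yaw 6.82 F [-0.   0.2 -0.3] w 70.0
travel [-0.06  0.09 -0.03] dr [ 0.13 -0.25  0.08] j [ 0.59 -0.03  1.72  0.    1.45  0.47]
```

arm_command(targets=[{"travel": [0,0.1,0],"dr": [0,0,0],"fingers": -1},{"travel": [0,0.1,0],"dr": [0,0,0],"fingers": -1},{"travel": [0,0.1,0],"dr": [0,0,0],"fingers": -1},{"travel": [0,0.1,0],"dr": [0,0,0],"fingers": -1},{"travel": [0,0.1,0],"dr": [0,0,0],"fingers": -1}])

```text
time: 7.2
position: [422.9, 324.9, 34.3]
orientation: [0.998, 0.06, -0.002, 0.001]
force: [-0.4, 0.9, 2.9]
width: 49.4
```

arm_command(targets=[{"travel": [0,0,2],"dr": [0,0,0],"fingers": -1},{"travel": [0,0,5],"dr": [0,0,0],"fingers": -1},{"travel": [0,0,8],"dr": [0,0,0],"fingers": -1},{"travel": [0,0,11],"dr": [0,0,0],"fingers": -1},{"travel": [0,0,12],"dr": [0,0,0],"fingers": -1}])

```text
time: 7.62
position: [424.2, 325.9, 159.4]
orientation: [0.998, 0.06, 0.001, -0.001]
force: [0.3, 0.6, -1.0]
width: 49.5
```

```bash
python3 - <<'E'
import numpy as np
y=np.radians(6); ex=np.array([np.cos(y),np.sin(y),-.035]); ey=np.array([-np.sin(y),np.cos(y),0]); G=np.array([573.9,-17.7,32.7])
for n,k in(('blue',1),('green',0),('orange',-1)): print(n,(G+116*k*ey).round(1),'x=-24:',(G+116*k*ey-24*ex).round(1))
E
python3 go.py 537.9 95.2 120 6
```

```text
blue [561.8  97.7  32.7] x=-24: [537.9  95.2  33.5]
green [573.9 -17.7  32.7] x=-24: [550.  -20.2  33.5]
orange [ 586.  -133.1   32.7] x=-24: [ 562.2 -135.6   33.5]
t 7.62 pos [424.2 325.9 159.4] yaw 6.84 F [ 0.3  0.6 -1. ] w 49.5
travel [ 11.37 -23.07  -3.94] dr [-0.14  0.15 -0.84] j [ 0.59 -0.09  1.55  0.    1.67  0.47]
```

arm_command(targets=[{"travel": [1.5,-3.6,0],"dr": [0,0,0],"fingers": -1},{"travel": [3.3,-7.2,0],"dr": [0,0,-0.2],"fingers": -1},{"travel": [5.2,-10.8,0],"dr": [0,0,-0.4],"fingers": -1},{"travel": [7,-14.4,0],"dr": [0,0,-0.6],"fingers": -1},{"travel": [9,-18,0],"dr": [0,0,-0.8],"fingers": -1}])

```text
time: 8.03
position: [514.1, 144.2, 158.1]
orientation: [0.999, 0.053, 0.001, -0.001]
force: [0.3, 0.9, -1.8]
width: 49.7
```

```bash
python3 go.py 537.9 95.2 62 6
```

```text
t 8.03 pos [514.1 144.2 158.1] yaw 6.08 F [ 0.3  0.9 -1.8] w 49.7
travel [ 2.38 -4.9  -9.61] dr [-0.13  0.07 -0.08] j [ 0.21 -0.09  1.56  0.    1.67  0.1 ]
```

arm_command(targets=[{"travel": [1.2,-2.5,0],"dr": [0,0,0],"fingers": -1},{"travel": [2.4,-4.9,-2],"dr": [0,0,0],"fingers": -1},{"travel": [2.4,-4.9,-4],"dr": [0,0,0],"fingers": -1},{"travel": [2.4,-4.9,-6],"dr": [0,0,0],"fingers": -1},{"travel": [2.4,-4.9,-6],"dr": [0,0,0],"fingers": -1}])

```text
time: 8.45
position: [535.4, 94.2, 91.6]
orientation: [0.999, 0.052, -0.004, -0.001]
force: [-0.5, -0.2, -2.9]
width: 48.9
```

```bash
python3 go.py 537.9 95.2 62 6;python3 - <<'E'
from h import *
c=cam('wrist'); im=c['image']
save('f_w',im)
E
```

```text
t 8.45 pos [535.4  94.2  91.6] yaw 5.99 F [-0.5 -0.2 -2.9] w 48.9
travel [ 0.25  0.1  -2.96] dr [-0.07 -0.48  0.01] j [ 0.11 -0.03  1.62  0.    1.56  0.01]
```

View pics/f_w.png

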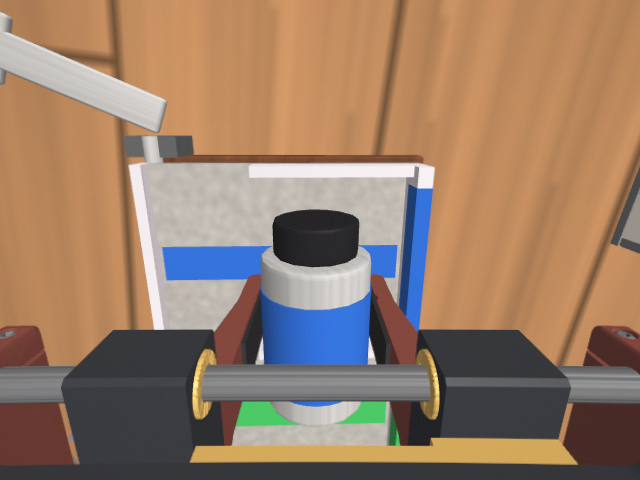

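Run:
```python
from h import *
c=cam('wrist')
y=np.radians(6); ex=np.array([np.cos(y),np.sin(y)]); ey=np.array([-np.sin(y),np.cos(y)]); L=np.array([561.8,97.7])
def f(u,v,z,l):
    p=onz(c,u,v,z)[:2]-L; print(l,'lane x',(p@ex).round(1),'y',(p@ey).round(1), 'depth', (pt(c,u,v)).round(1))
f(330,177,33.5+14,'stop inner top'); f(330,166,33.5+14,'stop outer top')
f(200,246,36,'stripe edge hi'); f(200,280,36,'stripe edge lo'); f(400,246,33,'s'); f(405,240,32+22,'fence top in'); f(408,190,54,'fence top')
```

```text
stop inner top lane x -18.4 y 55.8 depth [537.8 151.   45.4]
stop outer top lane x -18.5 y 61.8 depth [537.1 157.   45. ]
stripe edge hi lane x -97.9 y 11.7 depth [463.   98.9  35.5]
stripe edge lo lane x -100.1 y -11.3 depth [463.1  75.6  35. ]
s lane x 26.6 y 11.0 depth [586.5 112.1  35. ]
fence top in lane x 23.9 y 21.7 depth [586.1 119.   44.5]
fence top lane x 23.3 y 49.8 depth [528.3 175.  239.2]
```

arm_command(targets=[{"travel": [0.2,0.1,-1],"dr": [0,-0.4,0],"fingers": -1},{"travel": [0.2,0.1,-2],"dr": [0,-0.4,0],"fingers": -1},{"travel": [0.2,0.1,-2.8],"dr": [0,-0.4,0],"fingers": -1},{"travel": [0.2,0.1,-2.9],"dr": [0,-0.4,0],"fingers": -1},{"travel": [0.2,0.1,-2.9],"dr": [0,-0.4,0],"fingers": -1}])

```text
time: 8.97
position: [538.6, 96.3, 66.6]
orientation: [0.999, 0.053, 0.002, -0.001]
force: [-0.7, 0.6, -1.9]
width: 49.4
```

```bash
python3 go.py 537.9 95.2 60.5 6
```

```text
t 8.97 pos [538.6  96.3  66.6] yaw 6.1 F [-0.7  0.6 -1.9] w 49.4
travel [-0.07 -0.11 -0.61] dr [-0.1   0.19 -0.1 ] j [ 0.11 -0.02  1.65  0.    1.51  0.01]
```

arm_command(targets=[{"travel": [-0.1,-0.1,-0.3],"dr": [0,0.2,-0.1],"fingers": -1},{"travel": [-0.1,-0.1,-0.5],"dr": [0,0.2,-0.1],"fingers": -1},{"travel": [-0.1,-0.1,-0.6],"dr": [0,0.2,-0.1],"fingers": -1},{"travel": [-0.1,-0.1,-0.6],"dr": [0,0.2,-0.1],"fingers": -1}])

```text
time: 9.3
position: [537.6, 95.2, 60.5]
orientation: [0.999, 0.052, -0.0, -0.001]
force: [-0.9, 0.1, -1.5]
width: 49.4
```

```bash
python3 go.py 537.9 95.2 60.5 6
```

```text
t 9.3 pos [537.6  95.2  60.5] yaw 5.99 F [-0.9  0.1 -1.5] w 49.4
travel [ 0.03 -0.   -0.  ] dr [-0.1  -0.01  0.01] j [ 0.11 -0.01  1.66  0.    1.5   0.01]
```

arm_command(targets=[{"travel": [0,0,-0.1],"dr": [0,0,0],"fingers": -1},{"travel": [0,0,-0.2],"dr": [0,0,0],"fingers": -1},{"travel": [0,0,-0.2],"dr": [0,0,0],"fingers": -1}])

```text
time: 9.55
position: [537.8, 95.3, 58.8]
orientation: [0.999, 0.052, 0.0, -0.001]
force: [0.4, 0.3, -1.7]
width: 49.5
```

arm_command(targets=[{"travel": [0,0,-0.1],"dr": [0,0,0],"fingers": -1},{"travel": [0,0,-0.1],"dr": [0,0,0],"fingers": -1},{"travel": [0,0,-0.1],"dr": [0,0,0],"fingers": -1}])

```text
time: 9.8
position: [537.9, 95.3, 58.7]
orientation: [0.999, 0.052, 0.0, -0.001]
force: [-3.8, 0.4, 4.9]
width: 49.2
```

arm_command(targets=[{"travel": [0,0,-0.1],"dr": [0,0,0],"fingers": -1},{"travel": [0,0,-0.1],"dr": [0,0,0],"fingers": -1},{"travel": [0,0,-0.1],"dr": [0,0,0],"fingers": -1}])

```text
time: 10.05
position: [537.9, 95.3, 58.7]
orientation: [0.999, 0.052, 0.001, -0.001]
force: [-4.5, -0.8, 6.2]
width: 49.4
```

arm_command(targets=[{"travel": [0,0,0],"dr": [0,0,0],"fingers": 0.3},{"travel": [0,0,0],"dr": [0,0,0],"fingers": 0.45},{"travel": [0,0,0],"dr": [0,0,0],"fingers": 0.45},{"travel": [-0.1,0,1],"dr": [0,0,0],"fingers": 0.45},{"travel": [-0.1,0,2],"dr": [0,0,0],"fingers": 0.45}])

```text
time: 10.47
position: [536.3, 95.3, 78.5]
orientation: [0.999, 0.052, -0.0, -0.001]
force: [-0.5, -0.2, -0.2]
width: 63.7
```

arm_command(targets=[{"travel": [0,0,1.5],"dr": [0,0,0],"fingers": 0.45},{"travel": [0,0,3],"dr": [0,0,0],"fingers": 0.45},{"travel": [0,0,6],"dr": [0,0,0],"fingers": 0.45},{"travel": [0,0,9],"dr": [0,0,0],"fingers": 0.6},{"travel": [0,0,10],"dr": [0,0,0],"fingers": 0.6}])

```text
time: 10.88
position: [537.9, 95.4, 185.0]
orientation: [0.999, 0.052, 0.004, -0.001]
force: [0.5, 0.2, 1.3]
width: 69.7
```

```bash
python3 go.py 508.4 335.1 33 6.9;python3 - <<'E'
from h import *
c=cam('wrist'); im=c['image']
save('g_w',im)
E
```

```text
t 10.88 pos [537.9  95.4 185. ] yaw 6.0 F [0.5 0.2 1.3] w 69.7
travel [ -2.95  23.97 -15.2 ] dr [-0.15  0.44  0.9 ] j [ 0.11 -0.06  1.48  0.    1.71  0.01]
```

View pics/g_w.png

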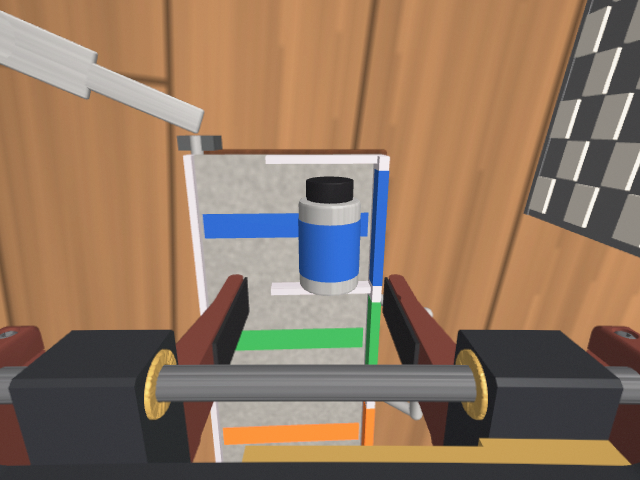

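arm_command(targets=[{"travel": [-0.4,4,0],"dr": [0,0,0.2],"fingers": 0.6},{"travel": [-0.8,8,0],"dr": [0,0,0.4],"fingers": 0.6},{"travel": [-1.4,12,0],"dr": [0,0,0.6],"fingers": 0.6},{"travel": [-2,16,0],"dr": [0,0,0.8],"fingers": 0.6},{"travel": [-2.5,20,0],"dr": [0,0.4,0.9],"fingers": 0.6}])

```text
time: 11.35
position: [512.3, 297.1, 184.4]
orientation: [0.998, 0.06, 0.001, -0.001]
force: [1.0, -0.5, 0.0]
width: 70.0
```

```bash
python3 go.py 508.4 335.1 33 6.9;python3 - <<'E'
from fl import *
c=cam('wrist'); save('h_w',c['image'])
c=cam('top'); save('h_t',c['image'])
E
```

```text
t 11.35 pos [512.3 297.1 184.4] yaw 6.89 F [ 1.  -0.5  0. ] w 70.0
travel [ -0.39   3.8  -15.14] dr [-0.14  0.07  0.01] j [0.47 0.06 1.36 0.   1.72 0.35]
```

View pics/h_w.png

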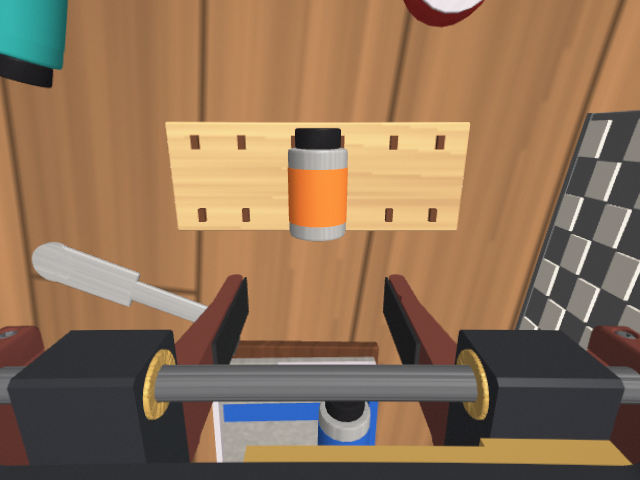

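View pics/h_t.png

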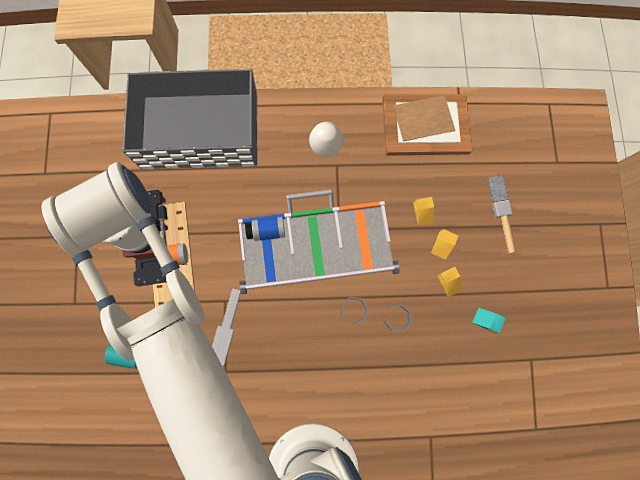

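Run:
```python
from fl import *
flask((275,362,115,250),40)
flask((235,300,205,250),68,'top',6)
```

```text
5986 rect ((509.2373046875, 334.69049072265625), (48.715511322021484, 89.19198608398438), 7.073845863342285) ext [46.9 87.3] mid [509.1 334.9] ztop [57.8 58.7]
674 rect ((567.5962524414062, 84.42387390136719), (60.84843063354492, 118.57475280761719), 21.50920867919922) ext [44.5 88.5] mid [564.8  96.8] ztop [82.9 84.5]
```

arm_command(targets=[{"travel": [-0.4,3.8,-1],"dr": [0,0,0],"fingers": 0.6},{"travel": [-0.4,3.8,-4],"dr": [0,0,0],"fingers": 0.6},{"travel": [-0.4,3.8,-8],"dr": [0,0,0],"fingers": 0.6},{"travel": [-0.4,3.8,-11],"dr": [0,0,0],"fingers": 0.6},{"travel": [-0.4,3.8,-12],"dr": [0,0,0],"fingers": 0.6}])

```text
time: 11.97
position: [506.5, 331.0, 57.3]
orientation: [0.998, 0.06, -0.004, 0.002]
force: [-0.7, -1.1, -0.7]
width: 70.5
```

```bash
python3 go.py 508.4 335.1 34 6.9
```

```text
t 11.97 pos [506.5 331.   57.3] yaw 6.93 F [-0.7 -1.1 -0.7] w 70.5
travel [ 0.19  0.41 -2.33] dr [ 0.21 -0.43 -0.03] j [0.52 0.15 1.49 0.   1.51 0.4 ]
```

arm_command(targets=[{"travel": [0.2,0.4,-1],"dr": [0,-0.3,0],"fingers": 0.6},{"travel": [0.2,0.4,-2],"dr": [0,-0.3,0],"fingers": 0.6},{"travel": [0.2,0.4,-2.3],"dr": [0,-0.3,0],"fingers": 0.6},{"travel": [0.2,0.4,-2.3],"dr": [0,-0.3,0],"fingers": 0.6}])

```text
time: 12.3
position: [508.9, 334.7, 34.6]
orientation: [0.998, 0.06, -0.001, 0.002]
force: [0.5, 0.9, 0.3]
width: 69.8
```

arm_command(targets=[{"travel": [0,0,0],"dr": [0,0,0],"fingers": -1},{"travel": [0,0,0],"dr": [0,0,0],"fingers": -1},{"travel": [0,0,0],"dr": [0,0,0],"fingers": -1},{"travel": [0,0,0],"dr": [0,0,0],"fingers": -1},{"travel": [0,0,0],"dr": [0,0,0],"fingers": -1}])

```text
time: 12.72
position: [509.5, 335.1, 36.0]
orientation: [0.998, 0.06, 0.0, 0.001]
force: [-0.9, 0.3, 2.6]
width: 49.4
```

arm_command(targets=[{"travel": [0,0,2],"dr": [0,0,0],"fingers": -1},{"travel": [0,0,5],"dr": [0,0,0],"fingers": -1},{"travel": [0,0,8],"dr": [0,0,0],"fingers": -1},{"travel": [0,0,11],"dr": [0,0,0],"fingers": -1},{"travel": [0,-2,13],"dr": [0,0,0],"fingers": -1}])

```text
time: 13.13
position: [509.4, 317.5, 168.8]
orientation: [0.998, 0.062, 0.001, -0.0]
force: [0.7, 0.2, -0.9]
width: 49.6
```

```bash
python3 go.py 562.2 -135.6 100 6
```

```text
t 13.13 pos [509.4 317.5 168.8] yaw 7.07 F [ 0.7  0.2 -0.9] w 49.6
travel [  5.28 -45.31  -6.88] dr [-0.02  0.12 -1.07] j [ 0.5   0.09  1.36 -0.    1.69  0.38]
```

arm_command(targets=[{"travel": [0.5,-4,0],"dr": [0,0,0],"fingers": -1},{"travel": [1,-8,0],"dr": [0,0,-0.3],"fingers": -1},{"travel": [1.5,-12,0],"dr": [0,0,-0.6],"fingers": -1},{"travel": [2,-16,0],"dr": [0,0,-1],"fingers": -1},{"travel": [2.5,-20,0],"dr": [0,0,-1],"fingers": -1}])

```text
time: 13.55
position: [533.9, 115.9, 168.5]
orientation: [0.999, 0.053, 0.001, -0.0]
force: [0.4, -0.4, -1.4]
width: 49.2
```

arm_command(targets=[{"travel": [0.5,-4,0],"dr": [0,0,0],"fingers": -1},{"travel": [1,-8,0],"dr": [0,0,0],"fingers": -1},{"travel": [1.5,-12,0],"dr": [0,0,0],"fingers": -1},{"travel": [2,-16,0],"dr": [0,0,0],"fingers": -1},{"travel": [2.5,-20,0],"dr": [0,0,0],"fingers": -1}])

```text
time: 13.97
position: [558.5, -86.0, 168.1]
orientation: [0.999, 0.053, 0.001, -0.0]
force: [1.2, 0.4, -2.0]
width: 49.3
```

```bash
python3 go.py 562.2 -135.6 90 6
```

```text
t 13.97 pos [558.5 -86.  168.1] yaw 6.09 F [ 1.2  0.4 -2. ] w 49.3
travel [ 0.37 -4.96 -7.81] dr [-0.03  0.06 -0.09] j [-0.21 -0.01  1.46  0.    1.69 -0.32]
```

arm_command(targets=[{"travel": [0.4,-4,0],"dr": [0,0,-0.1],"fingers": -1},{"travel": [0.4,-5,-3],"dr": [0,0,-0.1],"fingers": -1},{"travel": [0.4,-5,-6],"dr": [0,0,-0.1],"fingers": -1},{"travel": [0.4,-5,-7.5],"dr": [0,0,-0.1],"fingers": -1},{"travel": [0.4,-5,-7.5],"dr": [0,0,-0.1],"fingers": -1}])

```text
time: 14.38
position: [559.6, -135.8, 87.3]
orientation: [0.999, 0.052, -0.004, -0.002]
force: [0.1, -0.4, -3.4]
width: 49.6
```

```bash
python3 go.py 562.2 -135.6 63 6
```

```text
t 14.38 pos [ 559.6 -135.8   87.3] yaw 5.93 F [ 0.1 -0.4 -3.4] w 49.6
travel [ 0.26  0.02 -2.43] dr [-0.19 -0.46  0.07] j [-0.3   0.06  1.54  0.    1.56 -0.4 ]
```

arm_command(targets=[{"travel": [0.3,0,-1],"dr": [0,-0.3,0.1],"fingers": -1},{"travel": [0.3,0,-2],"dr": [-0.1,-0.3,0.1],"fingers": -1},{"travel": [0.3,0,-2.2],"dr": [-0.1,-0.3,0.1],"fingers": -1},{"travel": [0.3,0,-2.2],"dr": [-0.1,-0.3,0.1],"fingers": -1},{"travel": [0.3,0,-2.2],"dr": [-0.1,-0.3,0.1],"fingers": -1}])

```text
time: 14.8
position: [563.0, -135.6, 66.1]
orientation: [0.999, 0.053, -0.001, -0.001]
force: [0.1, 0.1, -2.4]
width: 49.3
```

```bash
python3 go.py 562.2 -135.6 60.5 6
```

```text
t 14.8 pos [ 563.  -135.6   66.1] yaw 6.06 F [ 0.1  0.1 -2.4] w 49.3
travel [-0.08 -0.   -0.56] dr [-0.07 -0.1  -0.06] j [-0.3   0.07  1.56  0.    1.51 -0.4 ]
```

arm_command(targets=[{"travel": [-0.1,0,-0.2],"dr": [0,0,0],"fingers": -1},{"travel": [-0.1,0,-0.4],"dr": [0,0,0],"fingers": -1},{"travel": [-0.1,0,-0.5],"dr": [0,0,0],"fingers": -1},{"travel": [-0.1,0,-0.5],"dr": [0,0,0],"fingers": -1}])

```text
time: 15.13
position: [562.0, -135.5, 61.1]
orientation: [0.999, 0.053, -0.001, -0.001]
force: [0.6, 0.1, -2.5]
width: 49.3
```

arm_command(targets=[{"travel": [0,0,-0.1],"dr": [0,0,0],"fingers": -1},{"travel": [0,0,-0.1],"dr": [0,0,0],"fingers": -1},{"travel": [0,0,-0.1],"dr": [0,0,0],"fingers": -1}])

```text
time: 15.38
position: [562.2, -135.5, 60.4]
orientation: [0.999, 0.053, -0.001, -0.001]
force: [-0.6, 1.2, 0.0]
width: 49.4
```

Touching at 60.4, so I'll release.

arm_command(targets=[{"travel": [0,0,0],"dr": [0,0,0],"fingers": 0.3},{"travel": [0,0,0],"dr": [0,0,0],"fingers": 0.45},{"travel": [0,0,0],"dr": [0,0,0],"fingers": 0.45},{"travel": [-0.1,0,1],"dr": [0,0,0],"fingers": 0.45},{"travel": [-0.1,0,2],"dr": [0,0,0],"fingers": 0.45}])

```text
time: 15.8
position: [560.7, -135.5, 80.6]
orientation: [0.999, 0.053, -0.001, -0.001]
force: [-0.5, -0.2, -0.9]
width: 63.6
```

arm_command(targets=[{"travel": [0,0,1.5],"dr": [0,0,0],"fingers": 0.45},{"travel": [0,0,3],"dr": [0,0,0],"fingers": 0.45},{"travel": [0,0,6],"dr": [0,0,0],"fingers": 0.45},{"travel": [0,0,9],"dr": [0,0,0],"fingers": 0.6},{"travel": [0,0,11],"dr": [0,0,0],"fingers": 0.6}])

```text
time: 16.22
position: [561.2, -135.7, 195.5]
orientation: [0.999, 0.053, 0.001, -0.0]
force: [0.6, -0.9, 0.1]
width: 69.7
```

arm_command(targets=[{"travel": [-3,0,0],"dr": [0,0,7],"fingers": 0.6},{"travel": [-6,0,0],"dr": [0,0,14],"fingers": 0.6},{"travel": [-9,0,0],"dr": [0,0,14],"fingers": 0.6},{"travel": [-12,0,0],"dr": [0,0,14],"fingers": 0.6},{"travel": [-12,0,0],"dr": [0,0,14],"fingers": 0.6}])

```text
time: 16.63
position: [438.0, -135.7, 197.4]
orientation: [0.985, 0.174, 0.001, 0.001]
force: [0.2, -0.9, 0.3]
width: 70.2
```

Run:
```python
from h import *
c=cam('top'); im=c['image']; save('i_t',im)
save('i_b',cv2.resize(im[180:320,380:520],None,fx=4,fy=4,interpolation=cv2.INTER_CUBIC))
```

```text
(no output)
```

View pics/i_t.png

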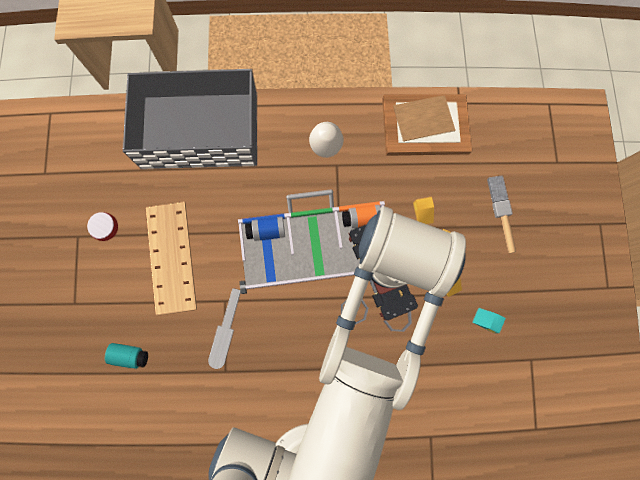

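View pics/i_b.png

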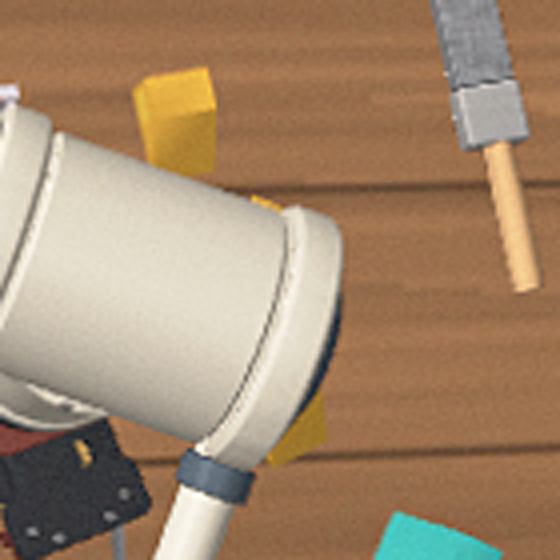

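arm_command(targets=[{"travel": [2,-4,1],"dr": [0,0,-7],"fingers": 0.6},{"travel": [4,-8,3],"dr": [0,0,-14],"fingers": 0.6},{"travel": [5,-12,5],"dr": [0,0,-20],"fingers": 0.6},{"travel": [6,-16,8],"dr": [0,0,-20],"fingers": 0.6},{"travel": [7,-20,10],"dr": [0,0,-20],"fingers": 0.6}])

```text
time: 17.1
position: [505.2, -313.1, 285.5]
orientation: [1.0, -0.0, 0.003, 0.001]
force: [0.7, 0.4, 0.7]
width: 70.3
```

arm_command(targets=[{"travel": [0,-4,0],"dr": [0,0,0],"fingers": 0.3},{"travel": [0,-6,0],"dr": [0,0,0],"fingers": 0.3},{"travel": [0,-6,0],"dr": [0,0,0],"fingers": 0.3}])

```text
time: 17.35
position: [505.5, -377.6, 284.6]
orientation: [1.0, -0.002, 0.003, 0.002]
force: [0.0, -0.4, -0.2]
width: 57.6
```

Run:
```python
from h import *
c=cam('wrist'); im=c['image']; save('j_w',im); print(np.linalg.inv(c['camera_from_world'])[:3,3], r.get_state()['position'])
X=cloud(c)
np.save('X.npy',X); np.save('im.npy',im)
```

```text
[ 504.96294174 -296.04836067  429.01095048] [ 505.67223336 -375.28886534  284.5838823 ]
```

View pics/j_w.png

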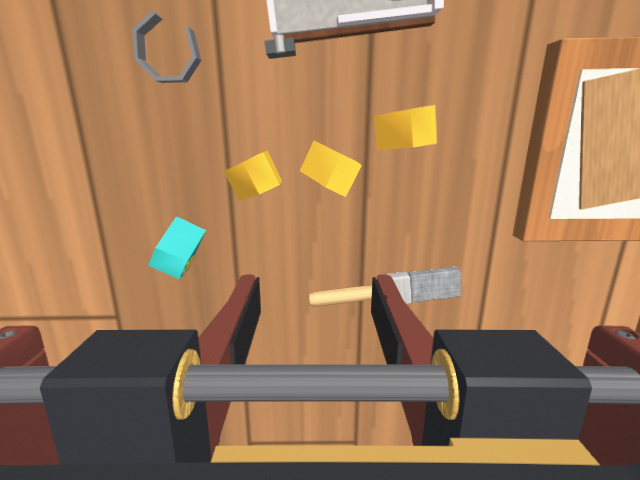

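```bash
cat > wd.py <<'E'
from tray import *
def wedges(c,X=None,zb=0,box=None,verbose=True):
    im=c['image']; X=cloud(c) if X is None else X
    m=masks(im)['yellow']&(c['z_map']>0); out=[]
    if box is not None:
        Z=np.zeros_like(m); Z[box[2]:box[3],box[0]:box[1]]=1; m&=Z
    for B in blobs(m,250):
        P=X[B]; v,u=np.nonzero(B); P=P[(P[:,2]>zb+2)&(P[:,2]<zb+45)]
        # slope normal points: fit plane to mid-height points
        rc=cv2.minAreaRect(P[:,:2].astype(np.float32)); 
        top=P[P[:,2]>zb+30]; slo=P[(P[:,2]>zb+4)&(P[:,2]<zb+28)]
        d0=slo[:,:2].mean(0)-top[:,:2].mean(0)
        # edges of rectangle, long axis aligned with d0
        a=np.radians(rc[2]); axes=[np.array([np.cos(a),np.sin(a)]),np.array([-np.sin(a),np.cos(a)])]
        e=max(axes,key=lambda q:abs(q@d0)); e=e*np.sign(e@d0); f=np.array([-e[1],e[0]])
        q=P[:,:2]-np.array(rc[0]); tx=(top[:,:2]-rc[0])
        ext=[np.percentile(q@e,[.5,99.5]).round(1),np.percentile(q@f,[.5,99.5]).round(1)]
        yaw=np.degrees(np.arctan2(e[1],e[0]))
        out.append((np.array(rc[0]),yaw))
        if verbose: print('px',u.mean().round(),v.mean().round(),'n',len(P),'ctr',np.round(rc[0],1),'size',np.round(rc[1],1),'toe yaw',yaw.round(1),'top mid along',(tx@e).mean().round(1),(tx@f).mean().round(1),'ztop',np.percentile(P[:,2],97).round(1))
    return out
E
python3 - <<'E'
from wd import *
c=cam('wrist'); wedges(c)
E
```

```text
px 406.0 131.0 n 2179 ctr [ 607.9 -297.3] size [60.4 40.4] toe yaw -171.5 top mid along -14.0 -0.5 ztop 35.0
px 330.0 171.0 n 1835 ctr [ 523.3 -340.9] size [40.2 59.1] toe yaw 154.2 top mid along -14.2 -0.2 ztop 35.0
px 253.0 178.0 n 1632 ctr [ 431.2 -352.9] size [58.5 43.7] toe yaw -155.6 top mid along -14.9 -2.1 ztop 35.1
```

arm_command(targets=[{"travel": [2.2,1.5,0],"dr": [0,0,-7],"fingers": 0.36},{"travel": [4.5,3,0],"dr": [0,0,-14],"fingers": 0.36},{"travel": [6.5,5,0],"dr": [0,0,-21],"fingers": 0.36},{"travel": [8.5,6.5,-2],"dr": [0,0,-28],"fingers": 0.36},{"travel": [11,8,-4],"dr": [0,0,-35],"fingers": 0.36}])

```text
time: 17.87
position: [617.5, -291.3, 247.9]
orientation: [0.953, -0.303, 0.005, 0.002]
force: [-0.4, -0.2, -0.4]
width: 59.8
```

arm_command(targets=[{"travel": [0,0,-2],"dr": [0,0,-7],"fingers": 0.36},{"travel": [0,0,-4],"dr": [0,0,-14],"fingers": 0.36},{"travel": [0,0,-6],"dr": [0,0,-21],"fingers": 0.36},{"travel": [0,0,-8],"dr": [0,0,-28],"fingers": 0.36},{"travel": [0,0,-10],"dr": [0,0,-35],"fingers": 0.36}])

```text
time: 18.28
position: [618.2, -289.1, 147.6]
orientation: [0.817, -0.577, 0.005, 0.003]
force: [0.2, -0.2, -0.3]
width: 59.3
```

```bash
python3 go.py 617.8 -295.8 20 -81.5
```

```text
t 18.28 pos [ 618.2 -289.1  147.6] yaw -70.52 F [ 0.2 -0.2 -0.3] w 59.3
travel [ -0.04  -0.67 -12.76] dr [  0.62   0.15 -10.98] j [-0.48  0.31  1.15 -0.01  1.68  0.75]
```

arm_command(targets=[{"travel": [0,-0.7,0],"dr": [0,0,-6],"fingers": 0.36},{"travel": [0,-0.7,-1],"dr": [0.6,0.1,-11],"fingers": 0.36},{"travel": [0,-0.7,-2],"dr": [0.6,0.1,-11],"fingers": 0.36},{"travel": [0,-0.7,-2],"dr": [0.6,0.1,-11],"fingers": 0.36}])

```text
time: 18.62
position: [617.8, -294.4, 125.3]
orientation: [0.759, -0.651, -0.001, 0.0]
force: [-0.2, 0.1, 0.0]
width: 59.7
```

```bash
python3 go.py 617.8 -295.8 20 -81.5
python3 - <<'E'
from wd import *
c=cam('wrist'); save('k_w',c['image']); wedges(c)
E
```

```text
t 18.62 pos [ 617.8 -294.4  125.3] yaw -81.29 F [-0.2  0.1  0. ] w 59.7
travel [ -0.    -0.14 -10.53] dr [-0.07 -0.11 -0.21] j [-0.49  0.33  1.16  0.    1.65  0.92]
px 317.0 244.0 n 3586 ctr [ 608.8 -297.4] size [58.3 40. ] toe yaw -171.2 top mid along -15.1 0.1 ztop 34.8wd.py:12: RuntimeWarning: Mean of empty slice.
  d0=slo[:,:2].mean(0)-top[:,:2].mean(0)
  ret = um.true_divide(
Traceback (most recent call last):
  File "wd.py", line 17, in wedges
    ext=[np.percentile(q@e,[.5,99.5]).round(1),np.percentile(q@f,[.5,99.5]).round(1)]
         ~~~~~~~~~~~~~^^^^^^^^^^^^^^^
IndexError: index -1 is out of bounds for axis 0 with size 0
```

View pics/k_w.png

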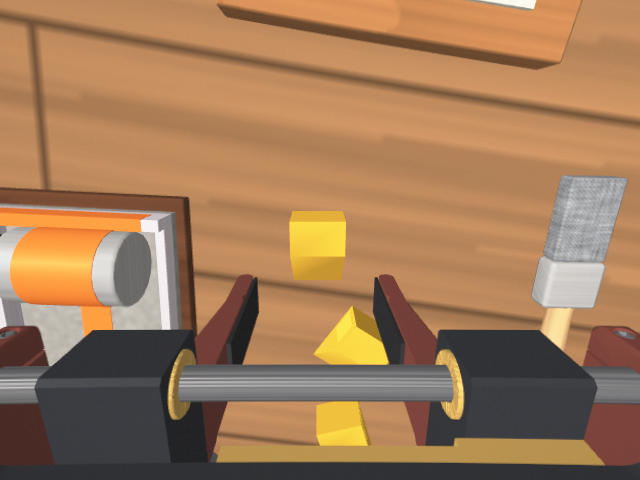

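arm_command(targets=[{"travel": [0.1,-0.2,-3],"dr": [0,0,-0.2],"fingers": 0.36},{"travel": [0.1,-0.2,-6],"dr": [0,0,-0.2],"fingers": 0.36},{"travel": [0.1,-0.2,-8],"dr": [0,0,-0.2],"fingers": 0.36},{"travel": [0.1,-0.2,-8.5],"dr": [0,0,-0.2],"fingers": 0.36},{"travel": [0.1,-0.2,-8.5],"dr": [0,0,-0.2],"fingers": 0.36}])

```text
time: 19.08
position: [618.2, -295.6, 39.7]
orientation: [0.758, -0.652, -0.002, 0.0]
force: [-0.2, -0.1, 0.4]
width: 60.0
```

```bash
python3 go.py 618.3 -295.9 20.5 -81.4
```

```text
t 19.08 pos [ 618.2 -295.6   39.7] yaw -81.38 F [-0.2 -0.1  0.4] w 60.0
travel [ 0.01 -0.03 -1.92] dr [-0.13 -0.23 -0.02] j [-0.5   0.37  1.26  0.    1.51  0.92]
```

arm_command(targets=[{"travel": [0,0,-1],"dr": [0,-0.2,0],"fingers": 0.36},{"travel": [0,0,-1.8],"dr": [0,-0.2,0],"fingers": 0.36},{"travel": [0,0,-1.9],"dr": [0,-0.2,0],"fingers": 0.36},{"travel": [0,0,-1.9],"dr": [0,-0.2,0],"fingers": 0.36}])

```text
time: 19.42
position: [618.1, -295.6, 20.6]
orientation: [0.758, -0.652, -0.001, -0.001]
force: [-0.2, -0.3, 0.3]
width: 59.7
```

arm_command(targets=[{"travel": [0,0,0],"dr": [0,0,0],"fingers": -1},{"travel": [0,0,0],"dr": [0,0,0],"fingers": -1},{"travel": [0,0,0],"dr": [0,0,0],"fingers": -1},{"travel": [0,0,0],"dr": [0,0,0],"fingers": -1},{"travel": [0,0,0],"dr": [0,0,0],"fingers": -1}])

```text
time: 19.83
position: [618.4, -295.8, 21.3]
orientation: [0.758, -0.652, -0.001, -0.001]
force: [0.2, -0.1, 1.4]
width: 39.6
```

```bash
python3 go.py 618.3 -295.9 20.5 -81.4
```

```text
t 19.83 pos [ 618.4 -295.8   21.3] yaw -81.36 F [ 0.2 -0.1  1.4] w 39.6
travel [-0.01 -0.01 -0.08] dr [-0.11  0.01 -0.04] j [-0.5   0.38  1.29  0.    1.48  0.92]
```

arm_command(targets=[{"travel": [0,0,3],"dr": [0,0,0],"fingers": -1},{"travel": [0,0,6],"dr": [0,0,0],"fingers": -1},{"travel": [0,0,9],"dr": [0,0,7],"fingers": -1},{"travel": [-1,0,12],"dr": [0,0,14],"fingers": -1},{"travel": [-2,1,14],"dr": [0,0,21],"fingers": -1}])

```text
time: 20.25
position: [598.6, -287.2, 164.5]
orientation: [0.866, -0.501, 0.001, -0.0]
force: [0.7, -0.5, 0.4]
width: 40.1
```

arm_command(targets=[{"travel": [-1,1,1],"dr": [0,0,7],"fingers": -1},{"travel": [-2,3,2],"dr": [0,0,14],"fingers": -1},{"travel": [-3,4,2],"dr": [0,0,21],"fingers": -1},{"travel": [-4,6,2],"dr": [0,0,28],"fingers": -1},{"travel": [-5,7,2],"dr": [0,0,35],"fingers": -1}])

```text
time: 20.67
position: [548.2, -215.7, 184.7]
orientation: [0.977, -0.214, 0.001, -0.001]
force: [-1.4, -1.4, -0.6]
width: 39.9
```

arm_command(targets=[{"travel": [-1,1,0],"dr": [0,0,7],"fingers": -1},{"travel": [-1.5,2,0],"dr": [0,0,14],"fingers": -1},{"travel": [-2,3,0],"dr": [0,0,21],"fingers": -1},{"travel": [-2.5,4,0],"dr": [0,0,28],"fingers": -1},{"travel": [-3,5,0],"dr": [0,0,35],"fingers": -1}])

```text
time: 21.08
position: [517.7, -165.1, 184.6]
orientation: [0.996, 0.093, 0.001, -0.001]
force: [0.3, 0.5, -1.3]
width: 39.7
```

arm_command(targets=[{"travel": [0,0.5,0],"dr": [0,0,7],"fingers": -1},{"travel": [0,1,0],"dr": [0,0,14],"fingers": -1},{"travel": [0,2,0],"dr": [0,0,21],"fingers": -1},{"travel": [0,2,0],"dr": [0,0,28],"fingers": -1},{"travel": [0,2,0],"dr": [0,0,35],"fingers": -1}])

```text
time: 21.5
position: [517.6, -144.6, 184.6]
orientation: [0.92, 0.391, 0.0, -0.001]
force: [0.5, 0.6, -0.6]
width: 39.8
```

arm_command(targets=[{"travel": [0,0,0],"dr": [0,0,7],"fingers": -1},{"travel": [0,0,0],"dr": [0,0,14],"fingers": -1},{"travel": [0,0,0],"dr": [0,0,21],"fingers": -1},{"travel": [0,0,0],"dr": [0,0,28],"fingers": -1},{"travel": [0,0,0],"dr": [0,0,35],"fingers": -1}])

```text
time: 21.92
position: [517.5, -144.5, 184.4]
orientation: [0.758, 0.652, -0.0, -0.002]
force: [0.8, -0.2, -0.6]
width: 40.0
```

Run:
```python
from go import *
y=np.radians(6)
delta([514.4,-140.6,80],96,np.array([-np.sin(y),np.cos(y),0])*.035)
from h import *
save('l_w',cam('wrist')['image'])
```

```text
t 21.92 pos [ 517.5 -144.5  184.4] yaw 81.39 F [ 0.8 -0.2 -0.6] w 40.0
travel [ -0.31   0.39 -10.44] dr [-0.04  1.84 14.61] j [-0.34 -0.08  1.5   0.    1.72 -1.76]
```

View pics/l_w.png

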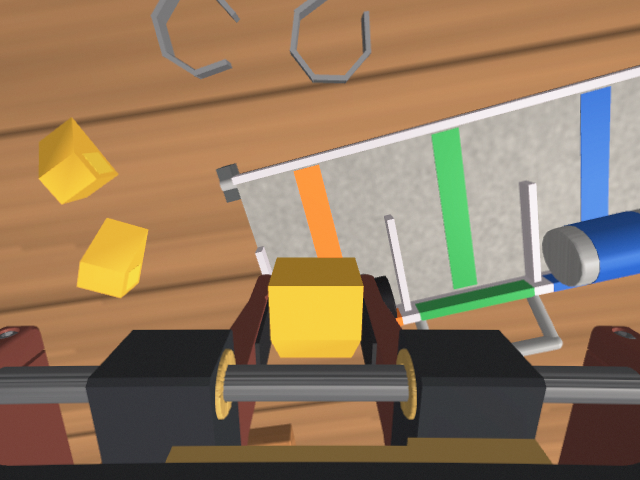

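arm_command(targets=[{"travel": [-0.1,0.2,-1],"dr": [0,0.5,7],"fingers": -1},{"travel": [-0.3,0.4,-4],"dr": [0,1,14],"fingers": -1},{"travel": [-0.3,0.4,-7],"dr": [0,1.8,14.6],"fingers": -1},{"travel": [-0.3,0.4,-9],"dr": [0,1.8,14.6],"fingers": -1},{"travel": [-0.3,0.4,-9],"dr": [0,1.8,14.6],"fingers": -1}])

```text
time: 22.38
position: [511.8, -139.6, 88.6]
orientation: [0.667, 0.745, -0.014, -0.016]
force: [-0.9, 0.1, -1.8]
width: 39.5
```

```bash
cat > gl.py <<'E'
# python3 gl.py lane x y z : tcp target in lane coords (z above deck along world z), toe tool yaw 96 or -84
import sys
from go import *
y=np.radians(6); ex=np.array([np.cos(y),np.sin(y),-.035]); ey=np.array([-np.sin(y),np.cos(y),0]); G=np.array([573.9,-17.7,32.7])
if __name__=='__main__':
    L=G+116*ey*{'blue':1,'green':0,'orange':-1}[sys.argv[1]]; x,yy,z,yaw=map(float,sys.argv[2:6])
    p=L+ex*x+ey*yy; p[2]+=z
    s=r.get_state()['position']-L; print('lane tcp x',(s@ex).round(1),'y',(s@ey).round(1),'h',(s[2]+.035*(s@ex)).round(1))
    delta(p,yaw,ey*.035)
E
python3 gl.py orange -72 0 22 96
```

```text
lane tcp x -76.5 y 1.3 h 53.2
t 22.38 pos [ 511.8 -139.6   88.6] yaw 96.27 F [-0.9  0.1 -1.8] w 39.5
travel [ 0.26 -0.1  -3.14] dr [-0.23 -0.47 -0.27] j [-0.32 -0.04  1.63 -0.01  1.59 -2.  ]
```

arm_command(targets=[{"travel": [0.3,-0.1,-1],"dr": [-0.2,-0.4,-0.2],"fingers": -1},{"travel": [0.3,-0.1,-2],"dr": [-0.2,-0.4,-0.2],"fingers": -1},{"travel": [0.3,-0.1,-2.6],"dr": [-0.2,-0.4,-0.2],"fingers": -1},{"travel": [0.3,-0.1,-2.6],"dr": [-0.2,-0.4,-0.2],"fingers": -1}])

```text
time: 22.72
position: [514.3, -140.4, 61.9]
orientation: [0.669, 0.743, -0.014, -0.013]
force: [-0.7, -0.1, -1.0]
width: 39.7
```

```bash
python3 gl.py orange -72 0 21.5 96
python3 - <<'E'
from h import *
save('m_s',cam('scene')['image'])
save('m_w',cam('wrist')['image'])
E
```

```text
lane tcp x -73.1 y 0.2 h 26.6
t 22.72 pos [ 514.3 -140.4   61.9] yaw 96.02 F [-0.7 -0.1 -1. ] w 39.7
travel [ 0.01 -0.02 -0.52] dr [-0.05 -0.15 -0.02] j [-0.32 -0.02  1.66 -0.01  1.54 -2.  ]
```

View pics/m_s.png

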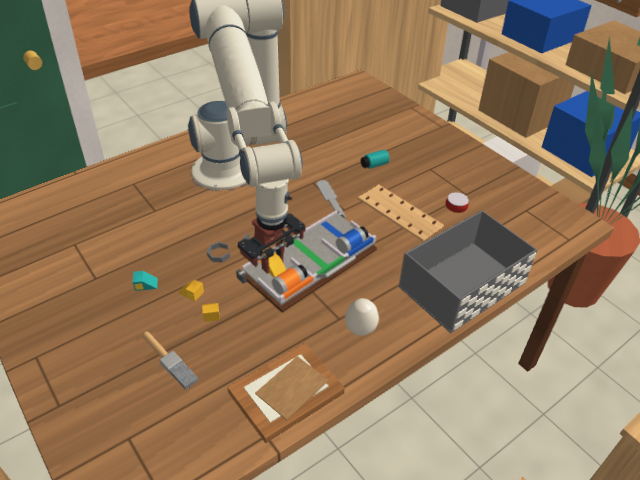

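View pics/m_w.png

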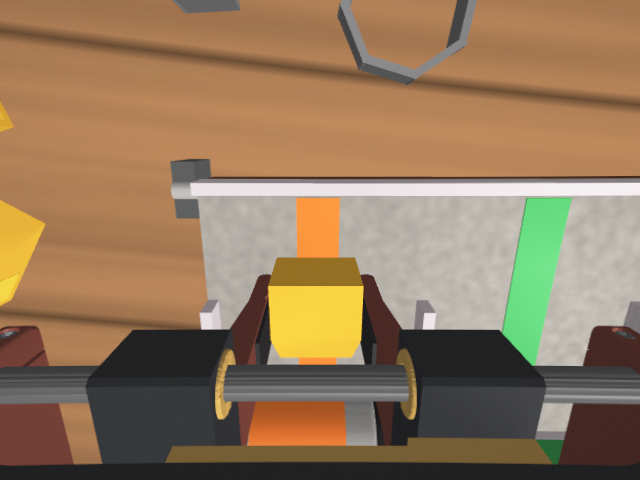

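arm_command(targets=[{"travel": [0,0,-0.2],"dr": [0,-0.1,0],"fingers": -1},{"travel": [0,0,-0.4],"dr": [0,-0.1,0],"fingers": -1},{"travel": [0,0,-0.5],"dr": [0,-0.1,0],"fingers": -1},{"travel": [0,0,-0.5],"dr": [0,-0.1,0],"fingers": -1}])

```text
time: 23.15
position: [515.0, -140.7, 58.5]
orientation: [0.669, 0.743, -0.012, -0.011]
force: [0.0, -0.4, -1.1]
width: 39.8
```

arm_command(targets=[{"travel": [0,0,-0.1],"dr": [0,0,0],"fingers": -1},{"travel": [0,0,-0.1],"dr": [0,0,0],"fingers": -1},{"travel": [0,0,-0.1],"dr": [0,0,0],"fingers": -1}])

```text
time: 23.4
position: [515.0, -140.7, 57.4]
orientation: [0.669, 0.743, -0.012, -0.011]
force: [0.2, -0.3, -1.8]
width: 39.8
```

```bash
python3 gl.py orange -51 0 21.5 96
```

```text
lane tcp x -72.3 y -0.1 h 22.2
t 23.4 pos [ 515.  -140.7   57.4] yaw 96.04 F [ 0.2 -0.3 -1.8] w 39.8
travel [ 2.03  0.23 -0.14] dr [-0.01  0.08 -0.04] j [-0.32 -0.02  1.66 -0.01  1.52 -2.  ]
```

arm_command(targets=[{"travel": [0.4,0.05,-0.05],"dr": [0,0,0],"fingers": -1},{"travel": [0.8,0.1,-0.1],"dr": [0,0,0],"fingers": -1},{"travel": [1.2,0.1,-0.15],"dr": [0,0,0],"fingers": -1},{"travel": [1.6,0.2,-0.2],"dr": [0,0,0],"fingers": -1},{"travel": [1.6,0.2,-0.2],"dr": [0,0,0],"fingers": -1}])

```text
time: 23.82
position: [531.7, -138.5, 55.2]
orientation: [0.669, 0.743, -0.012, -0.011]
force: [-0.1, 0.3, -0.7]
width: 39.8
```

```bash
python3 gl.py orange -51 0 21.5 96
```

```text
lane tcp x -55.4 y 0.3 h 20.6
t 23.82 pos [ 531.7 -138.5   55.2] yaw 96.05 F [-0.1  0.3 -0.7] w 39.8
travel [0.36 0.01 0.08] dr [-0.02  0.08 -0.05] j [-0.31  0.03  1.63 -0.01  1.52 -1.98]
```

arm_command(targets=[{"travel": [0.15,0,-0.05],"dr": [0,0,0],"fingers": -1},{"travel": [0.3,0,-0.1],"dr": [0,0,0],"fingers": -1},{"travel": [0.3,0,-0.1],"dr": [0,0,0],"fingers": -1}])

```text
time: 24.07
position: [535.0, -138.5, 54.7]
orientation: [0.669, 0.743, -0.012, -0.011]
force: [-0.7, -0.3, 3.0]
width: 40.2
```

```bash
python3 gl.py orange -51 0 20.5 96
```

```text
lane tcp x -52.1 y -0.1 h 20.2
t 24.07 pos [ 535.  -138.5   54.7] yaw 96.05 F [-0.7 -0.3  3. ] w 40.2
travel [0.03 0.02 0.03] dr [-0.    0.1  -0.05] j [-0.31  0.04  1.62 -0.01  1.52 -1.98]
```

Deck contact. Push on until the flask is felt.

arm_command(targets=[{"travel": [0.1,0,0],"dr": [0,0,0],"fingers": -1},{"travel": [0.15,0,0],"dr": [0,0,0],"fingers": -1},{"travel": [0.15,0,0],"dr": [0,0,0],"fingers": -1}])

```text
time: 24.32
position: [536.6, -138.6, 54.7]
orientation: [0.669, 0.743, -0.012, -0.011]
force: [0.5, -0.4, -0.4]
width: 39.6
```

arm_command(targets=[{"travel": [0.1,0,0],"dr": [0,0,0],"fingers": -1},{"travel": [0.15,0,0],"dr": [0,0,0],"fingers": -1},{"travel": [0.15,0,0],"dr": [0,0,0],"fingers": -1}])

```text
time: 24.57
position: [537.3, -138.6, 54.6]
orientation: [0.669, 0.743, -0.013, -0.012]
force: [-5.5, 0.9, 3.4]
width: 39.9
```

```bash
python3 gl.py orange -51 0 20.5 96
python3 - <<'E'
from h import *
c=cam('wrist')
save('n_w',c['image'])
E
```

```text
lane tcp x -49.8 y -0.4 h 20.1
t 24.57 pos [ 537.3 -138.6   54.6] yaw 96.04 F [-5.5  0.9  3.4] w 39.9
travel [-0.2   0.02  0.04] dr [-0.01 -0.02 -0.04] j [-0.31  0.04  1.61 -0.01  1.52 -1.98]
```

View pics/n_w.png

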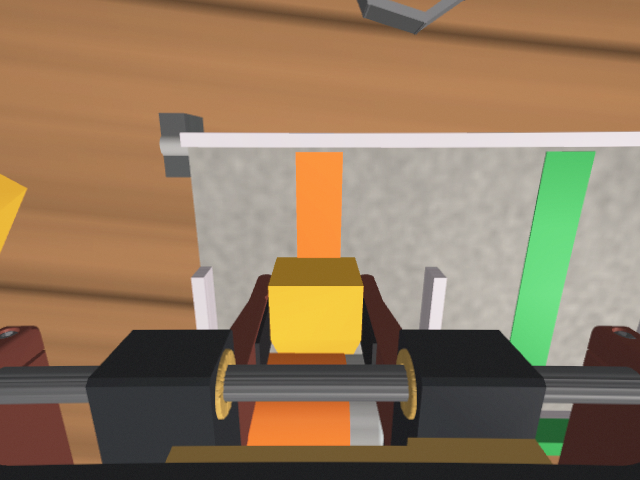

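arm_command(targets=[{"travel": [0,0,0],"dr": [0,0,0],"fingers": 0.2},{"travel": [0,0,0],"dr": [0,0,0],"fingers": 0.2},{"travel": [0,0,0],"dr": [0,0,0],"fingers": 0.2},{"travel": [0,0,1],"dr": [0,0,0],"fingers": 0.2},{"travel": [0,0,3],"dr": [0,0,0],"fingers": 0.2}])

```text
time: 25.03
position: [535.9, -138.1, 82.5]
orientation: [0.669, 0.743, -0.014, -0.014]
force: [0.6, -0.3, 0.2]
width: 52.6
```

arm_command(targets=[{"travel": [0,0,3],"dr": [0,0,0],"fingers": 0.2},{"travel": [0,0,6],"dr": [0,0,0],"fingers": 0.2},{"travel": [0,0,9],"dr": [0,0,0],"fingers": 0.2},{"travel": [-1,0,12],"dr": [0,0,0],"fingers": 0.36},{"travel": [-3,0,14],"dr": [0,-1.5,0],"fingers": 0.36}])

```text
time: 25.45
position: [507.3, -138.1, 225.9]
orientation: [0.668, 0.744, -0.004, -0.003]
force: [0.7, -0.7, 1.0]
width: 58.9
```

arm_command(targets=[{"travel": [-3,-2,0],"dr": [0,0,-7],"fingers": 0.36},{"travel": [-6,-4,0],"dr": [0,0,-14],"fingers": 0.36},{"travel": [-8,-4,0],"dr": [0,0,-21],"fingers": 0.36},{"travel": [-9,-4,0],"dr": [0,0,-28],"fingers": 0.36},{"travel": [-9,-4,0],"dr": [0,0,-32],"fingers": 0.36}])

```text
time: 25.87
position: [415.8, -178.5, 227.6]
orientation: [0.85, 0.527, -0.003, -0.003]
force: [0.4, 0.1, 1.0]
width: 59.8
```

```bash
python3 go.py 523 -341 20 64
python3 - <<'E'
from h import *
save('o_t',cam('top')['image']);save('o_w',cam('wrist')['image'])
E
```

```text
t 25.87 pos [ 415.8 -178.5  227.6] yaw 63.65 F [0.4 0.1 1. ] w 59.8
travel [ 10.72 -16.25 -20.76] dr [-0.1  -0.45  0.35] j [-0.48 -0.3   1.62 -0.    1.83 -1.59]
```

View pics/o_t.png

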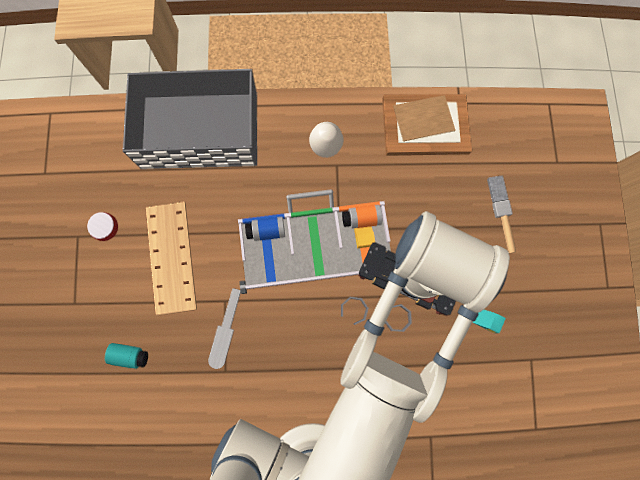

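View pics/o_w.png

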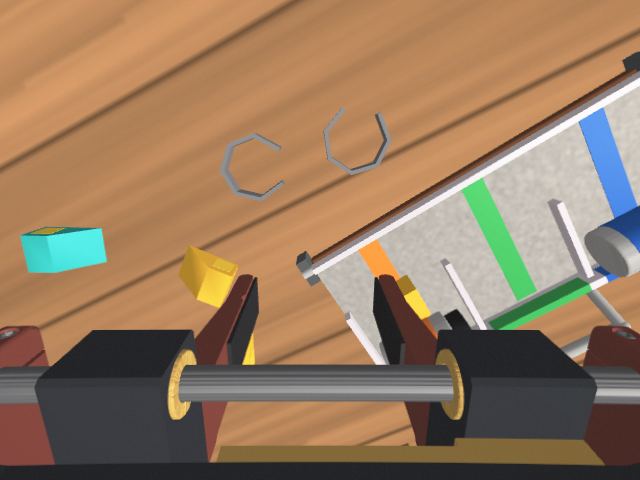

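arm_command(targets=[{"travel": [2.3,-3.3,0],"dr": [0,0,0],"fingers": 0.36},{"travel": [4.6,-6.6,-1],"dr": [0,0,0],"fingers": 0.36},{"travel": [7,-10,-3],"dr": [0,0,0],"fingers": 0.36},{"travel": [9.3,-13.3,-5],"dr": [0,0,0.3],"fingers": 0.36},{"travel": [11.6,-16.6,-7],"dr": [0,-0.4,0.5],"fingers": 0.36}])

```text
time: 26.38
position: [529.0, -337.6, 161.5]
orientation: [0.845, 0.535, 0.0, -0.001]
force: [0.7, 0.4, 0.3]
width: 59.8
```

arm_command(targets=[{"travel": [0,0,-1],"dr": [0,0,0],"fingers": 0.36},{"travel": [0,0,-1],"dr": [0,0,0],"fingers": 0.36}])

```text
time: 26.55
position: [528.4, -337.8, 145.5]
orientation: [0.844, 0.536, -0.001, -0.005]
force: [-0.7, 1.0, -0.6]
width: 59.7
```

```bash
python3 go.py 532.3 -345.3 21 64.2
python3 - <<'E'
from wd import *
c=cam('wrist'); save('p_w',c['image'])
try: wedges(c,box=(220,420,100,360))
except Exception as e: print(e)
E
```

```text
t 26.55 pos [ 528.4 -337.8  145.5] yaw 64.84 F [-0.7  1.  -0.6] w 59.7
travel [  0.39  -0.75 -12.45] dr [-0.4  -0.42 -0.64] j [-0.62  0.17  1.31  0.    1.67 -1.76]
px 280.0 117.0 n 2688 ctr [ 426.7 -322.6] size [58.  38.2] toe yaw -140.1 top mid along -15.5 3.6 ztop 35.0
px 309.0 231.0 n 3898 ctr [ 523.3 -340.9] size [40.  59.3] toe yaw 154.2 top mid along -13.8 0.2 ztop 34.7
```

View pics/p_w.png

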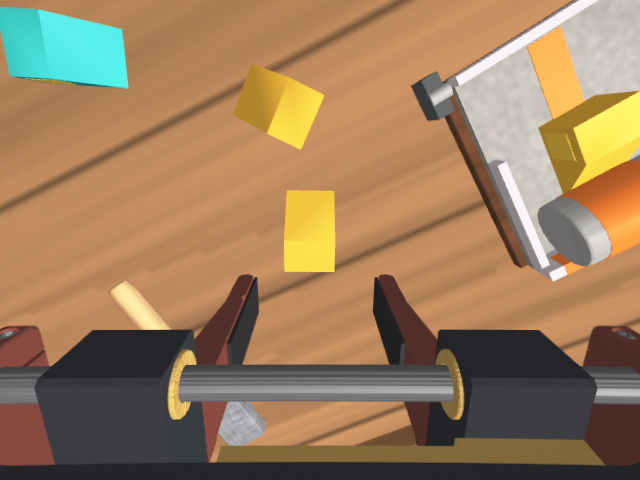

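arm_command(targets=[{"travel": [0.4,-0.7,-3],"dr": [0,0,-0.6],"fingers": 0.36},{"travel": [0.4,-0.7,-6],"dr": [-0.4,-0.4,-0.6],"fingers": 0.36},{"travel": [0.4,-0.7,-9],"dr": [-0.4,-0.4,-0.6],"fingers": 0.36},{"travel": [0.4,-0.7,-10.5],"dr": [-0.4,-0.4,-0.6],"fingers": 0.36},{"travel": [0.4,-0.7,-10.5],"dr": [-0.4,-0.4,-0.6],"fingers": 0.36}])

```text
time: 27.02
position: [531.2, -341.9, 41.9]
orientation: [0.846, 0.533, -0.0, -0.0]
force: [-1.3, -0.2, 0.4]
width: 59.7
```

```bash
python3 go.py 532.3 -345.3 21 64.2
```

```text
t 27.02 pos [ 531.2 -341.9   41.9] yaw 64.37 F [-1.3 -0.2  0.4] w 59.7
travel [ 0.11 -0.34 -2.09] dr [-0.03 -0.02 -0.17] j [-0.63  0.23  1.43  0.    1.48 -1.75]
```

arm_command(targets=[{"travel": [0.1,-0.3,-1],"dr": [0,0,-0.2],"fingers": 0.36},{"travel": [0.1,-0.3,-1.8],"dr": [0,0,-0.2],"fingers": 0.36},{"travel": [0.1,-0.3,-2],"dr": [0,0,-0.2],"fingers": 0.36},{"travel": [0.1,-0.3,-2],"dr": [0,0,-0.2],"fingers": 0.36},{"travel": [0.1,-0.3,-2],"dr": [0,0,-0.2],"fingers": 0.36}])

```text
time: 27.43
position: [532.7, -345.1, 22.9]
orientation: [0.847, 0.531, 0.0, 0.0]
force: [-0.0, 0.2, 1.3]
width: 59.9
```

arm_command(targets=[{"travel": [0,0,0],"dr": [0,0,0],"fingers": -1},{"travel": [0,0,0],"dr": [0,0,0],"fingers": -1},{"travel": [0,0,0],"dr": [0,0,0],"fingers": -1},{"travel": [0,0,0],"dr": [0,0,0],"fingers": -1},{"travel": [0,0,0],"dr": [0,0,0],"fingers": -1}])

```text
time: 27.85
position: [532.9, -345.3, 23.4]
orientation: [0.847, 0.531, 0.0, 0.001]
force: [1.0, -0.5, 1.4]
width: 40.2
```

```bash
python3 go.py 532.3 -345.3 21 64.2
```

```text
t 27.85 pos [ 532.9 -345.3   23.4] yaw 64.18 F [ 1.  -0.5  1.4] w 40.2
travel [-0.06 -0.   -0.24] dr [0.04 0.08 0.02] j [-0.63  0.25  1.44  0.    1.45 -1.75]
```

arm_command(targets=[{"travel": [0,0,3],"dr": [0,0,0],"fingers": -1},{"travel": [0,0,6],"dr": [0,0,0],"fingers": -1},{"travel": [0,0,9],"dr": [0,0,-7],"fingers": -1},{"travel": [0,1,12],"dr": [0,0,-14],"fingers": -1},{"travel": [-0.5,3,15],"dr": [0,0,-21],"fingers": -1}])

```text
time: 28.27
position: [527.6, -316.3, 174.0]
orientation: [0.931, 0.364, -0.0, 0.001]
force: [0.7, 0.2, 0.3]
width: 39.7
```

arm_command(targets=[{"travel": [-0.5,3,0],"dr": [0,0,-7],"fingers": -1},{"travel": [-1,6,0],"dr": [0,0,-14],"fingers": -1},{"travel": [-1.5,9,0],"dr": [0,0,-21],"fingers": -1},{"travel": [-2,12,0],"dr": [0,0,-28],"fingers": -1},{"travel": [-2,15,0],"dr": [0,0,-35],"fingers": -1}])

```text
time: 28.68
position: [506.6, -165.0, 173.8]
orientation: [0.998, 0.064, -0.001, 0.001]
force: [1.8, 1.3, -1.6]
width: 39.8
```

arm_command(targets=[{"travel": [-0.3,3,0],"dr": [0,0,-7],"fingers": -1},{"travel": [-0.6,6,0],"dr": [0,0,-14],"fingers": -1},{"travel": [-0.9,9,0],"dr": [0,0,-21],"fingers": -1},{"travel": [-1.2,12,0],"dr": [0,0,-28],"fingers": -1},{"travel": [-1.2,15,0],"dr": [0,0,-35],"fingers": -1}])

```text
time: 29.1
position: [493.9, -13.6, 173.6]
orientation: [0.97, -0.242, -0.001, 0.0]
force: [0.2, 0.5, -0.8]
width: 39.9
```

arm_command(targets=[{"travel": [0,2,0],"dr": [0,0,-7],"fingers": -1},{"travel": [0,4,0],"dr": [0,0,-14],"fingers": -1},{"travel": [0,6,0],"dr": [0,0,-21],"fingers": -1},{"travel": [0,8,0],"dr": [0,0,-28],"fingers": -1},{"travel": [0,10,0],"dr": [0,0,-35],"fingers": -1}])

```text
time: 29.52
position: [493.6, 87.4, 173.4]
orientation: [0.851, -0.525, -0.001, 0.0]
force: [-0.6, -0.4, -1.5]
width: 39.8
```

```bash
python3 gl.py blue -72.5 0 60 -84
```

```text
lane tcp x -73.8 y -3.1 h 138.1
t 29.52 pos [493.6  87.4 173.4] yaw -63.35 F [-0.6 -0.4 -1.5] w 39.8
travel [-0.39  0.27 -7.81] dr [ -0.63   1.83 -20.64] j [ 0.11 -0.18  1.61  0.    1.71  1.21]
```

arm_command(targets=[{"travel": [-0.1,0.1,-1],"dr": [-0.2,0.5,-7],"fingers": -1},{"travel": [-0.2,0.2,-3],"dr": [-0.4,1,-14],"fingers": -1},{"travel": [-0.4,0.3,-5],"dr": [-0.6,1.8,-20.6],"fingers": -1},{"travel": [-0.4,0.3,-6.5],"dr": [-0.6,1.8,-20.6],"fingers": -1},{"travel": [-0.4,0.3,-6.5],"dr": [-0.6,1.8,-20.6],"fingers": -1}])

```text
time: 29.93
position: [487.5, 90.2, 104.1]
orientation: [0.743, -0.669, -0.014, 0.015]
force: [-0.0, -0.6, -1.6]
width: 39.8
```

```bash
python3 gl.py blue -73 0 26 -84;python3 - <<'E'
from h import *
save('q_w',cam('wrist')['image'])
E
```

```text
lane tcp x -77.2 y 0.4 h 68.7
t 29.93 pos [487.5  90.2 104.1] yaw -83.94 F [-0.  -0.6 -1.6] w 39.8
travel [ 0.17 -0.02 -4.29] dr [ 0.02 -0.37 -0.06] j [ 0.11 -0.14  1.7   0.    1.62  1.58]
```

View pics/q_w.png

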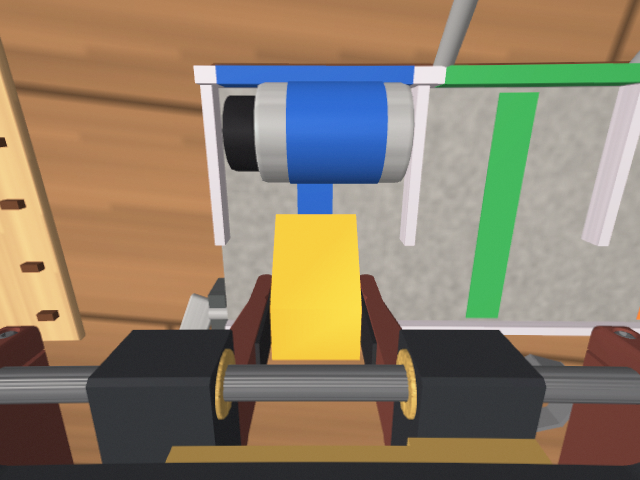

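Run:
```python
from fl import *
c=cam('wrist'); X=cloud(c)
y=np.radians(6); ex=np.array([np.cos(y),np.sin(y)]); ey=np.array([-np.sin(y),np.cos(y)]); L=np.array([561.8,97.7])
m=np.zeros((480,640),bool); m[75:190,215:420]=1
P=X[m&(c['z_map']>0)&(X[...,2]>60)&(X[...,2]<90)]; q=(P[:,:2]-L); print('flask x',np.percentile(q@ex,[1,99]).round(1),'y',np.percentile(q@ey,[.7,99.3]).round(1),P[:,2].max())
```

```text
flask x [-21.   26.2] y [-43.9  43. ] 83.98596364083903
```

arm_command(targets=[{"travel": [0.1,0,-1],"dr": [0,-0.3,0],"fingers": -1},{"travel": [0.2,0,-2],"dr": [0,-0.3,0],"fingers": -1},{"travel": [0.2,0,-3],"dr": [0,-0.3,0],"fingers": -1},{"travel": [0.2,0,-4],"dr": [0,-0.3,0],"fingers": -1},{"travel": [0.2,0,-4],"dr": [0,-0.3,0],"fingers": -1}])

```text
time: 30.45
position: [489.7, 90.1, 65.0]
orientation: [0.744, -0.668, -0.012, 0.013]
force: [0.2, -0.5, -0.9]
width: 39.8
```

```bash
python3 gl.py blue -56 0 23 -84
```

```text
lane tcp x -73.6 y -0.0 h 29.7
t 30.45 pos [489.7  90.1  65. ] yaw -83.92 F [ 0.2 -0.5 -0.9] w 39.8
travel [ 1.63  0.17 -0.74] dr [ 0.01  0.   -0.08] j [ 0.11 -0.12  1.75  0.    1.55  1.58]
```

arm_command(targets=[{"travel": [0.4,0,-0.2],"dr": [0,0,0],"fingers": -1},{"travel": [0.8,0.1,-0.4],"dr": [0,0,0],"fingers": -1},{"travel": [1.2,0.1,-0.6],"dr": [0,0,0],"fingers": -1},{"travel": [1.6,0.2,-0.75],"dr": [0,0,0],"fingers": -1},{"travel": [1.6,0.2,-0.75],"dr": [0,0,0],"fingers": -1}])

```text
time: 30.87
position: [506.5, 92.2, 57.4]
orientation: [0.744, -0.669, -0.012, 0.013]
force: [0.4, -0.7, -1.7]
width: 40.2
```

arm_command(targets=[{"travel": [0.1,0,-0.1],"dr": [0,0,0],"fingers": -1},{"travel": [0.2,0,-0.1],"dr": [0,0,0],"fingers": -1},{"travel": [0.3,0,-0.1],"dr": [0,0,0],"fingers": -1},{"travel": [0.3,0,-0.1],"dr": [0,0,0],"fingers": -1}])

```text
time: 31.2
position: [509.8, 92.3, 56.9]
orientation: [0.744, -0.668, -0.011, 0.013]
force: [-0.3, 0.3, 1.5]
width: 39.7
```

```bash
python3 gl.py blue -51.5 0 22 -84
```

```text
lane tcp x -53.1 y 0.1 h 22.3
t 31.2 pos [509.8  92.3  56.9] yaw -83.91 F [-0.3  0.3  1.5] w 39.7
travel [ 0.07  0.   -0.04] dr [ 0.    0.06 -0.09] j [ 0.11 -0.06  1.71  0.    1.53  1.58]
```

arm_command(targets=[{"travel": [0.1,0,0],"dr": [0,0,0],"fingers": -1},{"travel": [0.2,0,0],"dr": [0,0,0],"fingers": -1},{"travel": [0.2,0,0],"dr": [0,0,0],"fingers": -1}])

```text
time: 31.45
position: [512.1, 92.2, 56.8]
orientation: [0.744, -0.669, -0.011, 0.013]
force: [0.5, 0.8, -0.7]
width: 39.6
```

arm_command(targets=[{"travel": [0.1,0,0],"dr": [0,0,0],"fingers": -1},{"travel": [0.15,0,0],"dr": [0,0,0],"fingers": -1},{"travel": [0.15,0,0],"dr": [0,0,0],"fingers": -1}])

```text
time: 31.7
position: [512.9, 92.2, 56.7]
orientation: [0.744, -0.668, -0.012, 0.013]
force: [-4.4, -0.9, 2.4]
width: 39.3
```

```bash
python3 gl.py blue -51.5 0 22 -84;python3 - <<'E'
from h import *
save('r_w',cam('wrist')['image'])
E
```

```text
lane tcp x -50.0 y -0.3 h 22.3
t 31.7 pos [512.9  92.2  56.7] yaw -83.92 F [-4.4 -0.9  2.4] w 39.3
travel [-0.24  0.   -0.02] dr [ 0.   -0.03 -0.08] j [ 0.11 -0.05  1.7   0.    1.53  1.58]
```

View pics/r_w.png

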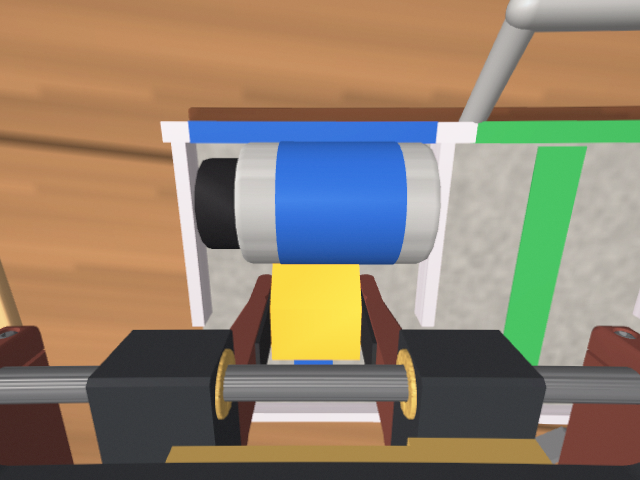

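Contact with the flask (−4.4 N). Release, retract and check both lanes.

arm_command(targets=[{"travel": [0,0,0],"dr": [0,0,0],"fingers": 0.2},{"travel": [0,0,0],"dr": [0,0,0],"fingers": 0.2},{"travel": [0,0,0],"dr": [0,0,0],"fingers": 0.2},{"travel": [0,0,1],"dr": [0,0,0],"fingers": 0.2},{"travel": [0,0,3],"dr": [0,0,0],"fingers": 0.2}])

```text
time: 32.17
position: [511.6, 92.0, 84.8]
orientation: [0.743, -0.668, -0.013, 0.015]
force: [0.2, -0.2, -0.6]
width: 52.8
```

arm_command(targets=[{"travel": [0,0,3],"dr": [0,0,0],"fingers": 0.2},{"travel": [0,0,6],"dr": [0,0,0],"fingers": 0.2},{"travel": [0,0,9],"dr": [0,0,0],"fingers": 0.2},{"travel": [-2,-2,12],"dr": [0,0,0],"fingers": -0.2},{"travel": [-5,-5,15],"dr": [0,-1.5,0],"fingers": -0.4}])

```text
time: 32.58
position: [468.1, 48.3, 231.4]
orientation: [0.744, -0.668, -0.003, 0.006]
force: [1.6, -0.7, 0.2]
width: 42.7
```

arm_command(targets=[{"travel": [-2,-3,1],"dr": [0,0,0],"fingers": -0.4},{"travel": [-2,-5,2],"dr": [0,0,0],"fingers": -0.4},{"travel": [-2,-5,2],"dr": [0,0,0],"fingers": -0.4}])

```text
time: 32.83
position: [448.2, -4.4, 255.8]
orientation: [0.743, -0.669, 0.0, 0.004]
force: [0.5, -0.4, -0.3]
width: 26.6
```

Run:
```python
from h import *
save('s_w',cam('wrist')['image']); save('s_t',cam('top')['image'])
```

```text
(no output)
```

View pics/s_w.png

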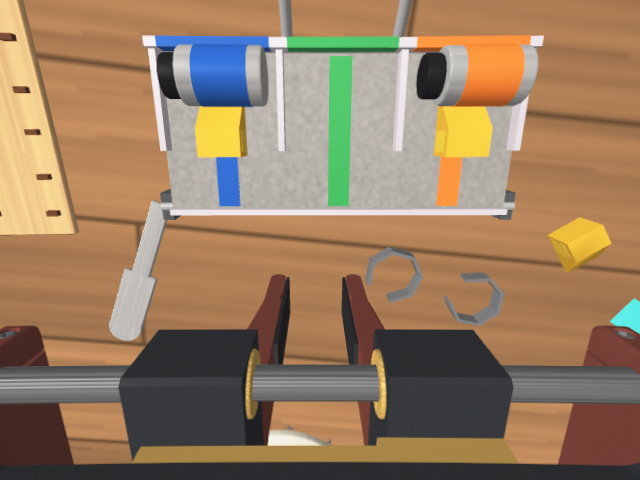

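View pics/s_t.png

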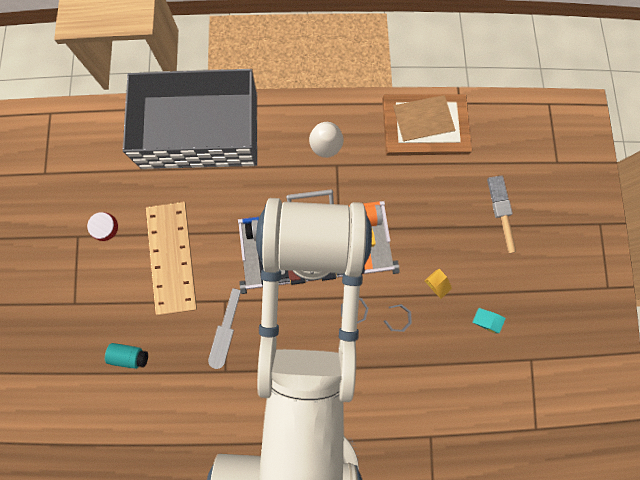

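```bash
cat > chk.py <<'E'
from wd import *
def chk(boxes,tau=-.035,zc=32.0,name='wrist'):
    c=cam(name); X=cloud(c); y=np.radians(6)
    H=np.array([573.9,-17.7,zc])-125*np.array([np.cos(y),np.sin(y),-.035])
    ex=np.array([np.cos(y)*np.cos(tau),np.sin(y)*np.cos(tau),np.sin(tau)]); ey=np.array([-np.sin(y),np.cos(y),0]); ez=np.cross(ex,ey)
    G=H+125*ex; M=masks(c['image'])
    for k,b,bw in boxes:
        L=G+116*ey*{'blue':1,'orange':-1}[k]; q=(X-L)@np.stack([ex,ey,ez],1)
        m=np.zeros((480,640),bool); m[b[2]:b[3],b[0]:b[1]]=1
        P=q[m&(c['z_map']>0)&(q[...,2]>28)&(q[...,2]<60)&~M['yellow']]
        print(k,'flask x',np.percentile(P[:,0],[1,99]).round(1),'y',np.percentile(P[:,1],[.7,99.3]).round(1),'ztop',np.percentile(P[:,2],98).round(1))
        m=np.zeros((480,640),bool); m[bw[2]:bw[3],bw[0]:bw[1]]=1
        P=q[m&(c['z_map']>0)&M['yellow']&(q[...,2]>3)&(q[...,2]<40)]; top=P[P[:,2]>31.5]
        rc=cv2.minAreaRect(top[:,:2].astype(np.float32))
        print('  wedge top ctr',np.round(rc[0],1),'=> centre x',round(rc[0][0]+17,1),'size',np.round(rc[1],1),'ang',round(rc[2],1),'heel x',np.percentile(P[:,0],1).round(1))
E
python3 - <<'E'
from chk import *
chk([('blue',(155,270,38,108),(190,250,104,160)),('orange',(412,540,38,108),(432,495,104,160))])
E
```

```text
blue flask x [-22.8  23.8] y [-45.7  43.1] ztop 50.2
  wedge top ctr [-54.3  -1.2] => centre x -37.3 size [40.3 28.2] ang 88.9 heel x -67.9
orange flask x [-23.   23.7] y [-42.   44.8] ztop 50.2
  wedge top ctr [-54.1  -0.6] => centre x -37.1 size [39.9 29.1] ang 89.9 heel x -68.6
```

arm_command(targets=[{"travel": [2,0,0],"dr": [0,0,7],"fingers": -0.4},{"travel": [4,0,0],"dr": [0,0,14],"fingers": -0.4},{"travel": [6,0,0],"dr": [0,0,21],"fingers": -0.4},{"travel": [8,0,0],"dr": [0,0,28],"fingers": -0.4},{"travel": [10,0,0],"dr": [0,0,35],"fingers": -0.4}])

```text
time: 33.4
position: [549.3, 0.1, 249.7]
orientation: [0.912, -0.41, -0.003, 0.006]
force: [0.5, 0.1, 0.9]
width: 26.7
```

arm_command(targets=[{"travel": [2,0,0],"dr": [0,0,7],"fingers": -0.4},{"travel": [4,0,0],"dr": [0,0,14],"fingers": -0.4},{"travel": [6,0,0],"dr": [0,0,21],"fingers": -0.4},{"travel": [8,0,-1],"dr": [0,0,28],"fingers": -0.4},{"travel": [9,0,-2],"dr": [0,0,35],"fingers": -0.4}])

```text
time: 33.82
position: [641.2, 1.9, 227.4]
orientation: [0.994, -0.113, -0.001, 0.006]
force: [-0.2, 0.6, -0.0]
width: 26.2
```

```bash
python3 go.py 641 -12 140 6
```

```text
t 33.82 pos [641.2   1.9 227.4] yaw -12.93 F [-0.2  0.6 -0. ] w 26.2
travel [-0.02 -1.39 -8.74] dr [ 0.76 -0.13 18.93] j [-0.04  0.21  1.13 -0.01  1.81  0.18]
```

arm_command(targets=[{"travel": [0,-0.5,0],"dr": [0,0,7],"fingers": -0.4},{"travel": [0,-1,-1],"dr": [0,0,14],"fingers": -0.4},{"travel": [0,-1.4,-4],"dr": [0.7,0,18.9],"fingers": -0.4},{"travel": [0,-1.4,-7],"dr": [0.7,0,18.9],"fingers": -0.4},{"travel": [0,-1.4,-7],"dr": [0.7,0,18.9],"fingers": -0.4}])

```text
time: 34.23
position: [638.2, -10.6, 147.8]
orientation: [0.999, 0.053, -0.008, -0.0]
force: [-0.4, 0.2, -1.3]
width: 26.7
```

```bash
python3 go.py 641 -12 71 6;python3 - <<'E'
from h import *
c=cam('wrist'); save('t_w',c['image']); X=cloud(c)
m=np.zeros((480,640),bool); m[150:330,290:340]=1
P=X[m&(c['z_map']>0)&(X[...,2]>70)&(X[...,2]<95)&(X[...,0]>620)]
print(len(P), P.mean(0).round(1), np.percentile(P,[2,98],axis=0).round(1))
E
```

```text
t 34.23 pos [638.2 -10.6 147.8] yaw 6.04 F [-0.4  0.2 -1.3] w 26.7
travel [ 0.28 -0.14 -7.68] dr [-0.   -0.92 -0.03] j [-0.07  0.21  1.26 -0.    1.69 -0.17]
3009 [639.8  -4.7  78. ] [[627.4 -60.7  71.3]
 [649.7  43.2  80.8]]
```

View pics/t_w.png

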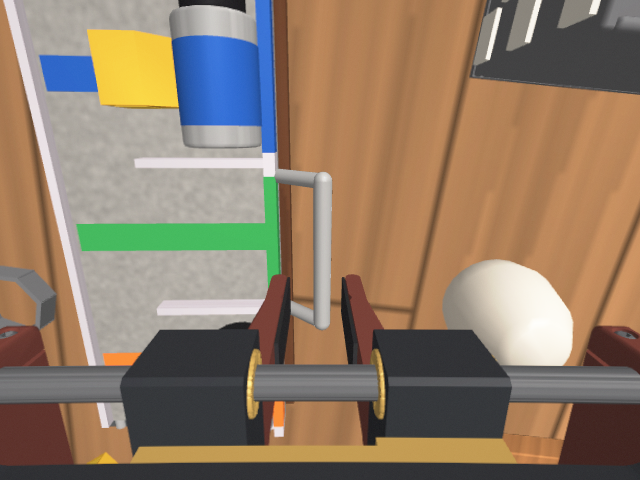

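arm_command(targets=[{"travel": [0.2,-0.1,-2],"dr": [0,-0.5,0],"fingers": -0.4},{"travel": [0.3,-0.1,-4],"dr": [0,-0.9,0],"fingers": -0.4},{"travel": [0.3,-0.1,-5.5],"dr": [0,-0.9,0],"fingers": -0.4},{"travel": [0.3,-0.1,-6],"dr": [0,-0.9,0],"fingers": -0.4},{"travel": [0.3,-0.1,-6],"dr": [0,-0.9,0],"fingers": -0.4}])

```text
time: 34.7
position: [641.9, -10.8, 91.0]
orientation: [0.999, 0.053, 0.001, 0.0]
force: [-0.2, -0.3, 0.3]
width: 26.2
```

```bash
python3 go.py 641 -12 71 6
```

```text
t 34.7 pos [641.9 -10.8  91. ] yaw 6.05 F [-0.2 -0.3  0.3] w 26.2
travel [-0.09 -0.12 -2.  ] dr [ 0.    0.09 -0.05] j [-0.07  0.22  1.35  0.    1.57 -0.18]
```

arm_command(targets=[{"travel": [-0.1,-0.1,-1],"dr": [0,0,0],"fingers": -0.4},{"travel": [-0.1,-0.1,-1.8],"dr": [0,0,0],"fingers": -0.4},{"travel": [-0.1,-0.1,-2],"dr": [0,0,0],"fingers": -0.4},{"travel": [-0.1,-0.1,-2],"dr": [0,0,0],"fingers": -0.4}])

```text
time: 35.03
position: [640.6, -11.8, 70.4]
orientation: [0.999, 0.053, 0.0, -0.0]
force: [0.1, -0.9, 0.0]
width: 26.1
```

arm_command(targets=[{"travel": [0,0,0],"dr": [0,0,0],"fingers": -0.6},{"travel": [0,0,0],"dr": [0,0,0],"fingers": -1},{"travel": [0,0,0],"dr": [0,0,0],"fingers": -1},{"travel": [0,0,0],"dr": [0,0,0],"fingers": -1}])

```text
time: 35.37
position: [641.4, -11.8, 71.1]
orientation: [0.999, 0.053, 0.001, 0.0]
force: [4.2, 0.4, -0.3]
width: 11.2
```

arm_command(targets=[{"travel": [0,0,0.3],"dr": [0,0,0],"fingers": -1},{"travel": [-0.1,0,0.6],"dr": [0,0,0],"fingers": -1},{"travel": [-0.2,0,0.9],"dr": [0,0,0],"fingers": -1},{"travel": [-0.3,0,1.2],"dr": [0,0,0],"fingers": -1},{"travel": [-0.4,0,1.5],"dr": [0,0,0],"fingers": -1}])

```text
time: 35.78
position: [638.0, -12.1, 85.6]
orientation: [0.999, 0.053, 0.002, 0.0]
force: [7.0, -1.6, -7.7]
width: 11.5
```

arm_command(targets=[{"travel": [-0.1,0,0.3],"dr": [0,0,0],"fingers": -1},{"travel": [-0.2,0,0.6],"dr": [0,0,0],"fingers": -1},{"travel": [-0.3,0,0.9],"dr": [0,0,0],"fingers": -1},{"travel": [-0.4,0,1.2],"dr": [0,0,0],"fingers": -1},{"travel": [-0.5,-0.1,1.5],"dr": [0,0,0],"fingers": -1}])

```text
time: 36.2
position: [633.6, -12.7, 100.1]
orientation: [0.999, 0.053, 0.003, -0.0]
force: [7.6, 3.0, -7.3]
width: 11.2
```

Run:
```python
from tray import *
c=fit()[0]; save('u_t',c['image']); save('u_w',cam('wrist')['image'])
```

```text
blue [562.8  94.9  97.1] yaw -1.56 pitch -0.2391 len 48.3
orange [ 590.1 -141.8   97.9] yaw 87.85 pitch -0.0352 len 41.0
n [0.3557 0.047  0.9334] resid 5.65 tilt 0.3588 n az -172.48 ce [577.8 -26.6  95.7]
```

View pics/u_t.png

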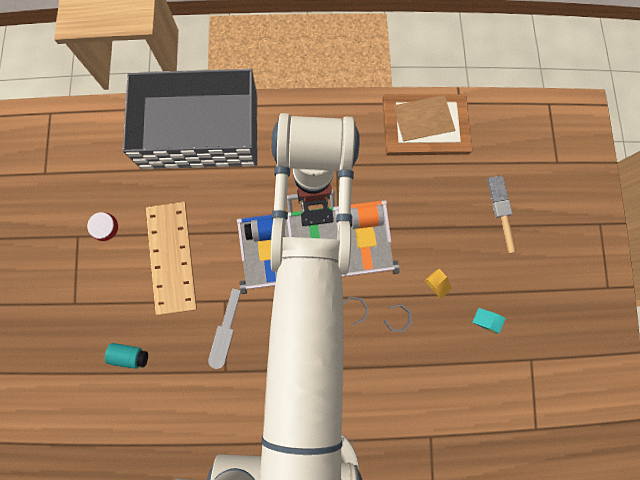

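arm_command(targets=[{"travel": [-0.1,0,0.3],"dr": [0,0,0],"fingers": -1},{"travel": [-0.3,0,0.6],"dr": [0,0,0],"fingers": -1},{"travel": [-0.4,0,0.9],"dr": [0,0,0],"fingers": -1},{"travel": [-0.5,0,1.2],"dr": [0,0,0],"fingers": -1},{"travel": [-0.6,0,1.4],"dr": [0,0,0],"fingers": -1}])

```text
time: 36.72
position: [627.9, -13.1, 114.5]
orientation: [0.999, 0.052, 0.003, 0.0]
force: [6.6, -2.0, -7.3]
width: 11.0
```

arm_command(targets=[{"travel": [-0.1,0,0.2],"dr": [0,0,0],"fingers": -1},{"travel": [-0.1,0,0.4],"dr": [0,0,0],"fingers": -1},{"travel": [-0.1,0,0.4],"dr": [0,0,0],"fingers": -1}])

```text
time: 36.97
position: [627.0, -13.3, 116.6]
orientation: [0.999, 0.052, 0.003, 0.0]
force: [8.2, -0.4, -11.4]
width: 11.2
```

arm_command(targets=[{"travel": [0,0,0.2],"dr": [0,0,0],"fingers": -1},{"travel": [-0.1,0,0.4],"dr": [0,0,0],"fingers": -1},{"travel": [-0.1,0,0.4],"dr": [0,0,0],"fingers": -1}])

```text
time: 37.22
position: [626.8, -13.2, 117.2]
orientation: [0.999, 0.052, 0.003, 0.0]
force: [13.4, 0.3, -18.3]
width: 11.3
```

arm_command(targets=[{"travel": [0,0,0],"dr": [0,0,0],"fingers": -0.4},{"travel": [0,0,0],"dr": [0,0,0],"fingers": -0.4},{"travel": [0,0,0],"dr": [0,0,0],"fingers": -0.4},{"travel": [0,0,0],"dr": [0,0,0],"fingers": -0.4}])

```text
time: 37.55
position: [626.7, -13.4, 118.3]
orientation: [0.999, 0.052, 0.003, 0.0]
force: [1.1, 0.5, 0.5]
width: 26.0
```

arm_command(targets=[{"travel": [0,0,2],"dr": [0,0,0],"fingers": -0.4},{"travel": [0,0,5],"dr": [0,0,0],"fingers": -0.4},{"travel": [0,0,8],"dr": [0,0,0],"fingers": -0.4},{"travel": [0,0,11],"dr": [0,0,0],"fingers": -0.4},{"travel": [-3,0,13],"dr": [0,0,0],"fingers": -0.4}])

```text
time: 37.97
position: [599.1, -13.5, 249.6]
orientation: [0.999, 0.052, 0.004, 0.0]
force: [-0.4, -0.4, 0.1]
width: 26.3
```

arm_command(targets=[{"travel": [-4,0,0],"dr": [0,0,-7],"fingers": -0.4},{"travel": [-8,0,0],"dr": [0,0,-14],"fingers": -0.4},{"travel": [-11,0,0],"dr": [0,0,-21],"fingers": -0.4},{"travel": [-13,0,1],"dr": [0,0,-28],"fingers": -0.4},{"travel": [-15,0,2],"dr": [0,0,-35],"fingers": -0.4}])

```text
time: 38.38
position: [447.1, -13.5, 270.5]
orientation: [0.967, -0.253, 0.004, 0.002]
force: [-0.0, -0.3, 0.9]
width: 26.4
```

arm_command(targets=[{"travel": [0,0,0],"dr": [0,0,-7],"fingers": -0.4},{"travel": [0,0,0],"dr": [0,0,-14],"fingers": -0.4},{"travel": [0,0,0],"dr": [0,0,-21],"fingers": -0.4},{"travel": [0,0,0],"dr": [0,0,-28],"fingers": -0.4},{"travel": [0,0,0],"dr": [0,0,-35],"fingers": -0.4}])

```text
time: 38.8
position: [446.7, -13.5, 271.7]
orientation: [0.845, -0.535, 0.004, 0.002]
force: [0.5, -0.6, 0.5]
width: 26.2
```

arm_command(targets=[{"travel": [-2,0,0],"dr": [0,0,-7],"fingers": -0.4},{"travel": [-3,0,0],"dr": [0,0,-14],"fingers": -0.4},{"travel": [-3,0,0],"dr": [0,0,-20],"fingers": -0.4},{"travel": [-3,0,0],"dr": [0,0,-20],"fingers": -0.4}])

```text
time: 39.13
position: [416.2, -13.5, 273.1]
orientation: [0.738, -0.675, 0.005, 0.002]
force: [0.1, 0.9, 0.3]
width: 26.2
```

Run:
```python
from tray import *
save('v_w',cam('wrist')['image']); print(r.get_state()['time'],r.get_state()['position'])
```

```text
39.1833 [416.42674733 -13.52254006 272.76226616]
```

View pics/v_w.png

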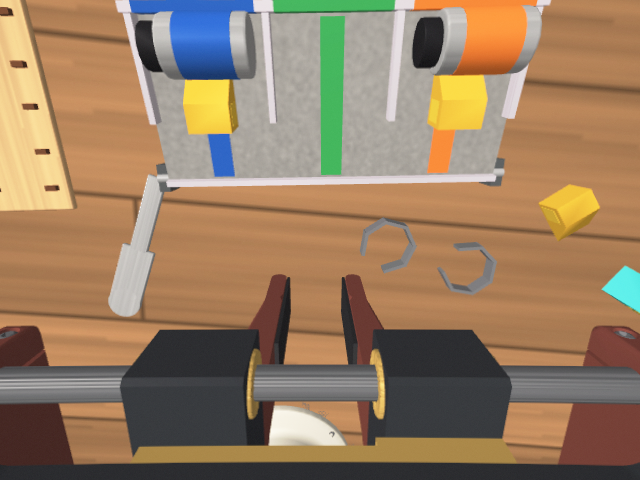

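Run:
```python
from chk import *
c=cam('wrist'); X=cloud(c); m=masks(c['image'])['green']; v,u=np.nonzero(m)
B=max(blobs(m&(np.arange(480)[:,None]>12)),key=lambda b:b.sum()); P=X[B&(c['z_map']>0)]
ce=P.mean(0); d=np.linalg.svd(P-ce)[2][0]; d*=np.sign(d[0]); print('green stripe pitch',np.arcsin(d[2]),'+.035')
for _ in range(2):
    chk([('blue',(125,258,5,84),(180,240,72,138)),('orange',(405,545,5,84),(428,490,72,132))],tau=.2)
```

```text
green stripe pitch 0.19924542258561087 +.035
blue flask x [-22.5  25.3] y [-45.5  43.1] ztop 50.3
  wedge top ctr [-54.5  -1.2] => centre x -37.5 size [40.7 28.6] ang 89.9 heel x -68.4
orange flask x [-22.6  24.9] y [-43.5  44.9] ztop 50.4
  wedge top ctr [-46.5  -0.7] => centre x -29.5 size [45.2 40.4] ang 0.7 heel x -68.6
blue flask x [-22.6  25.2] y [-45.4  43.1] ztop 50.4
  wedge top ctr [-54.5  -1.1] => centre x -37.5 size [41.4 28.5] ang 89.7 heel x -68.4
orange flask x [-22.7  25. ] y [-43.6  44.9] ztop 50.5
  wedge top ctr [-46.5  -0.8] => centre x -29.5 size [45.4 40.5] ang 0.5 heel x -68.6
```

```bash
python3 -c "
from rig import r
print(r.get_state()['dq'].round(3)); print(r.sign_off())"
```

```text
[ 0.001  0.008  0.002  0.001 -0.002  0.012]
the job is handed in; nothing more can be done
None
```

I lowered the tray fully, set the blue and orange flasks in their own lanes, chocked each with a yellow wedge, and lifted the tray to its upper stop. I then handed the job in at about 39 s; no verdict was reported. The green flask was absent.

**Last checks, with the tray up and the arm clear:**
- **Tray:** the joint reads about 0.234 rad, measured from the pitch of the green stripe.
- **Flasks:** both lie within about 1.5 mm of their lane's middle line and about 1 mm of the fence position. They did not shift between two pictures.
- **Chocks:** each is square to its flask and within about 1 mm of the lane middle. The heel edges give a wedge centre about 39 to 40 mm from the flask axis.

**Checks that disagreed:**
- The flat-top estimates gave different wedge centres: −37.5 mm for blue and −29.5 mm for orange. I put the orange one down to orange-band pixels caught in the wedge mask. I relied on the heel edges, which agree with the pushes, where flask contact was felt with the wedge centre at about −40 mm.
- The third, unused wedge was knocked aside during the run, away from the robot. I did not touch it.

The robot did not touch the turquoise look-alikes or the bystanders. They look unmoved in the last pictures, though I did not measure their positions.

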